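Show the flanged sleeve to the inspection camera

TASK

Start the inspection camera by pressing the three keys on its control box right down one at a time, the largest first, then the middle-sized, then the smallest. Then take the long flanged sleeve off its post and hold it still in the air in front of the lens: flange facing the lens, about 100 mm from it, bore centred on and lined up with the line of sight. Finish while still holding it there; do not bump the camera, and leave the other parts where they are.

Things in the scene. Friction and masses are not known exactly. Their poses are not given: they have to be found in the camera images.
- key_large (a joint): round push key, 40 mm in diameter, in a black round collar 56 mm across that stands 12 mm above the control box; joint value in m, 0 up, 0.006 fully down; springs back; about 5 N takes it fully down
- key_medium (a joint): round push key, 28 mm in diameter, in a black round collar 44 mm across that stands 12 mm above the control box; joint value in m, 0 up, 0.006 fully down; springs back; about 5 N takes it fully down
- key_small (a joint): round push key, 18 mm in diameter, in a black round collar 34 mm across that stands 12 mm above the control box; joint value in m, 0 up, 0.006 fully down; springs back; about 5 N takes it fully down
- key_large_top (a point): centre of the top face of the large key, 22 mm above the control box's top (67 mm above the bench) when up
- key_medium_top (a point): centre of the top face of the medium key, 22 mm above the control box's top (67 mm above the bench) when up
- key_small_top (a point): centre of the top face of the small key, 22 mm above the control box's top (67 mm above the bench) when up
- control_box: fixed grey steel box, 80 mm (x) by 200 mm (y), 45 mm high, origin at the centre of its underside; the three white keys stand in a row along its y axis, 62 mm apart, in any order; all keys have the same colour and differ in size
- board: fixed plywood board 190 x 190 mm, 20 mm thick, origin at the centre of its underside; four vertical steel posts, 13 mm in diameter, rising 35 mm above the board, at (+-50, +-50) mm in its frame. One steel sleeve stands upright on each post, resting on the board: long flanged, long plain, short flanged, short plain, in any order
- long_flanged: the part to show: upright steel tube 80 mm long, 30 mm outside diameter, 18 mm bore, with a round flange 50 mm across and 8 mm thick at its lower end; loose on its post with 2.5 mm play all round; about 0.35 kg. Origin at the centre of the flange's flat end face (its underside); z runs along the bore from the flange end to the plain end
- long_flanged_centre (a point): centre of the long flanged sleeve, on its bore axis, 40 mm from either end; same axes as the sleeve
- flange_face (a point): centre of the flat end face of the long flanged sleeve's flange (the sleeve's lower end at the start), on its bore axis
- camera: fixed camera stand: grey base plate 120 x 110 mm, 15 mm thick, two aluminium side plates up to 98 mm; origin at the centre of its underside; the camera head tilts towards its -x side. At the start it faces roughly towards the robot
- camera_head: black camera head fixed in the stand: housing 56 x 56 x 80 mm with a round lens barrel 48 mm across and 40 mm long. Origin at the centre of the lens's front glass, 140 mm above the bench and 20 mm to the -x side of the stand's origin; z is the line of sight, pointing out of the lens, slanting up 60 degrees above level (30 degrees from vertical) towards the stand's -x side. The sleeve is to be held on this axis with its flange face at z = 100 mm and its plain end farther away
- long_plain_centre (a point): bystander: centre of the long plain sleeve, 80 mm long, 30 mm outside diameter, no flange, upright on a post
- short_flanged_centre (a point): bystander: centre of the short flanged sleeve, 45 mm long, 30 mm outside diameter, flange 50 mm across and 8 mm thick at its lower end, upright on a post
- short_plain_centre (a point): bystander: centre of the short plain sleeve, 45 mm long, 30 mm outside diameter, upright on a post
- bearing_ring_mid (a point): bystander: centre of a flat steel ring, 52 mm across, 14 mm high, on the bench
- tin_mid (a point): bystander: middle of a metal tin, 74 mm across, 100 mm high, standing on the bench
- wrench: bystander: steel wrench lying on the bench, about 180 mm long
- damper: bystander: round steel damper about 245 mm long and 36 mm high with a square lug at each end, lying on the bench; origin on the bench under its middle
- lamp_shell: bystander: round metal headlamp with a domed glass, 136 mm across, 85 mm high, lying glass up on the bench; origin at the centre of its underside
Mind the look-alikes: they are no part of the job. Leave any green or orange look-alike of the long_flanged alone. What is shaped like the camera but purple is not meant.

How it is judged:
By the outcome, as a careful person would: the job done as asked, in the order asked, and still so for the second after the job is handed in, while the arm keeps its last pose, push and grip.
It also fails if it takes over 58 s, if anything falls off the work surface, if the arm or the gripper's body presses on something with over 40 N, if the wrist force passes 120 N, or if a joint passes its speed limit or range.

ROBOT

A 6-joint arm with a two-finger parallel gripper is mounted at the origin on the work surface. World frame = base frame: x ahead of the robot, y to its left, z up, the work surface at z = 0. Lengths are in m, angles in rad, forces in N, time in s.
With the tool pointing down it reaches from about 0.3 to 0.75 m from the base axis. Payload 8.5 kg.
Tool frame: the origin (TCP) lies at the very end of the fingers, on their centre line; the grasp point (between the pads) lies 19 mm behind it; x points along the fingers, z is the direction in which the jaws open and shut, and the axes are right-handed (so a half turn about x gives the same grasp; the last joint's range is limited). The gripper opens to 85 mm and grips with 20 to 120 N. Pads are 22 mm wide; open, the fingers measure 114 mm over their backs; the gripper's body (76 mm by 85 mm) begins 54 mm behind the grasp point. The pads swing forward as they close: fully open they stand 13 mm farther back than shut.
Start: joints at [-1.375, 0.381, 1.297, -0, 1.464, -0.215], TCP at [0.22, -0.504, 0.202] pointing down, gripper open.
Joint ranges: [-3.11, 3.11], [-0.89, 2.33], [0.22, 2.48], [-1.42, 4.56], [0.17, 2.85], [-2.88, 2.88]. Speed limits (rad/s): [2.39, 2.39, 3.14, 3.14, 3.14, 3.14].

INTERFACE

Orientations are given as a unit quaternion [w, x, y, z].
In Python, from cell import get_state, read_camera, finish_job gives the robot as it stands. The module is installed in compiled form; this text tells all that it offers.
- The arm moves only by the tool jog_arm, never from a script. Its argument "targets" is a list of rows, each a list of 3 entries, a list of its own where there are three numbers: the opening, from 0 (shut) to 1 (fully open), then the shift along the tool's x, y, z in mm, then the turn about the tool's x in degrees. In form: [[jaw, [x, y, z], twist], ...]. A call has 1 to 5 rows; each row shifts and turns the commanded pose from where the row before left it, along the tool's axes as they then stand; what a row does not reach is not made up. A row lasts 1/10 s, in which the tool goes at most 50 mm and 8.59 degrees, less where a joint would pass 70% of its speed; a pose out of reach is approached as far as the arm can. A call with a gripper value outside its range is refused whole. The fingers move at their own pace and stop on an object; "force" is the grip in N (left out, the last holds). Time passes only in rows, so rows that do not move let the fingers close. It gives the time, the measured TCP pose, the force and the opening at its end, in the units of the state.
- get_state(): the state, without advancing time (a new reading comes with each control period).
- read_camera(name): name is "scene" or "top"; returns a dict with "img" (420x560x3 uint8, red, green, blue), "depth" (420x560 float32, m along the optical axis (not along the pixel's ray), 0 where there is no reading), "fx", "fy", "cx", "cy" (pixels), "dist_coeffs" ([k1, k2, p1, p2, k3] as OpenCV has them; the pictures are not rectified), "R" (3x3) and "t" (3): a world point X has camera coordinates R X + t. Camera axes: x right, y down, z forward; pixel columns grow to the right and rows downward; lengths in m; the calibration is good to about 2 mm. A picture is of the moment at which its call begins.
- finish_job(): hands the job in, once; it reports no verdict.
The state is a dict: "time_s": time; "q": joint angles; "joint_vel": joint speeds; "effort": joint torques, N m; "eef_pos": TCP position; "orientation": TCP orientation; "force": force on the tool from outside, world axes, zero at the start; "ft_torque": the same for the moment, N m; "opening": opening from 0.0 (shut) to 1.0 (fully open).
Only numpy, scipy, OpenCV 4.12 (cv2) and the standard library are available. Lean on these libraries where they do the work, as an engineer would, in place of code of your own. Each camera call takes 0.05 s, during which the arm holds its last target.

## Working session

There is one attempt and no reset: what is moved stays moved. The work goes in short steps, Python scripts to look and compute and a tool call to move; the robot and the scene stay as the last step left them, time stands still between calls to the robot, and variables do not carry over. Pictures are saved under pics/ and viewed, and the job is handed in when it is done.

Besides the shell and the picture viewer there is one more tool, called by a JSON object that holds its "fn" and its "kwargs", one argument or row to a line. jog_arm: Moves the arm, as the interface text tells. Its arguments: {"type":"object","properties":{"targets":{"type":"array"},"force":{"type":"number"}},"required":["targets"]}

```bash
mkdir -p pics; cat > h.py <<'E'
import numpy as np,cv2,pickle
from cell import get_state,read_camera
def snap(n,f):
    c=read_camera(n); cv2.imwrite(f'pics/{f}.png',cv2.cvtColor(c['img'],cv2.COLOR_RGB2BGR)); pickle.dump(c,open(f'pics/{f}.pkl','wb')); return c
def load(f): return pickle.load(open(f'pics/{f}.pkl','rb'))
def K(c): return np.array([[c['fx'],0,c['cx']],[0,c['fy'],c['cy']],[0,0,1.]])
def und(c,uv): return cv2.undistortPoints(np.array(uv,float).reshape(-1,1,2),K(c),np.array(c['dist_coeffs'],float)).reshape(-1,2)
def plane(c,uv,z):
    n=und(c,uv); R=np.array(c['R']);t=np.array(c['t']); o=-R.T@t
    d=np.c_[n,np.ones(len(n))]@R; s=(z-o[2])/d[:,2]; return o+s[:,None]*d
def cloud(c):
    h,w=c['depth'].shape; v,u=np.mgrid[:h,:w]; n=und(c,np.c_[u.ravel(),v.ravel()]); z=c['depth'].ravel()[:,None]
    P=(np.c_[n,np.ones(len(n))]*z-np.array(c['t']))@np.array(c['R']); P[z[:,0]==0]=np.nan; return P.reshape(h,w,3)
def proj(c,X):
    r,_=cv2.Rodrigues(np.array(c['R'],float)); return cv2.projectPoints(np.array(X,float).reshape(-1,1,3),r,np.array(c['t'],float),K(c),np.array(c['dist_coeffs'],float))[0].reshape(-1,2)
E
python3 - <<'E'
from h import *
for n in('top','scene'):
    c=snap(n,n+'0'); print(n,c['fx'],c['dist_coeffs'],-np.array(c['R']).T@c['t'])
print(get_state())
E
```

```text
top 542.2163895312212 [-0.07558072  0.          0.          0.          0.        ] [0.32264631 0.05022605 1.9329812 ]
scene 482.62561113237575 [-0.12436528  0.          0.          0.          0.        ] [1.16058354 0.67617152 1.01532617]
{'time_s': 0.1, 'q': array([-1.37527616e+00,  3.81131019e-01,  1.29818356e+00, -6.81724174e-06,
        1.46361876e+00, -2.15293206e-01]), 'joint_vel': array([ 0.0007531 , -0.00104753, -0.00239733, -0.00059115,  0.00062846,
       -0.00038658]), 'effort': array([ 3.10669282e-03, -4.49221265e+01, -2.31655598e+01, -2.01083822e-04,
        3.69722082e-03,  1.18664161e-05]), 'eef_pos': array([ 0.21958242, -0.50392325,  0.20127274]), 'orientation': array([ 0.59113817,  0.38784289,  0.59180527, -0.38716931]), 'force': array([-0.13541785, -0.43043937, -0.0657501 ]), 'ft_torque': array([-0.01529688, -0.02232254,  0.01364754]), 'opening': 0.9964374329361322}
```

View pics/top0.png

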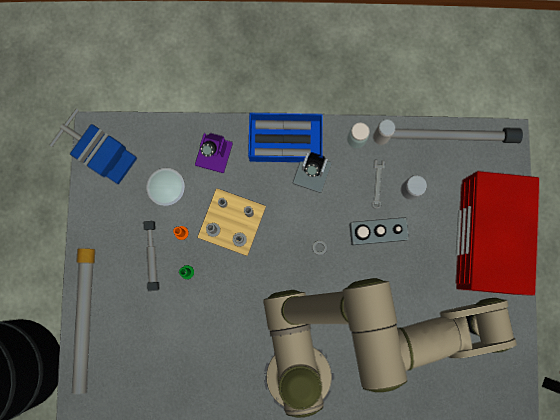

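View pics/scene0.png

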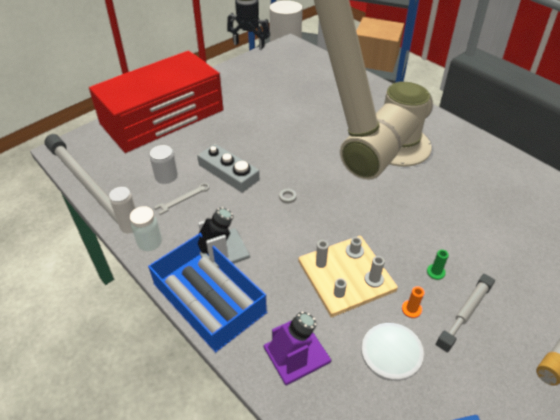

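The top view shows the control box at about (380,231), with the keys largest to smallest from left to right, the grey camera at (312,170) and the board at (232,222). Next I'll zoom in and measure.

```bash
python3 - <<'E'
from h import *
t=load('top0');s=load('scene0')
def crop(c,x0,y0,w,h,W=400,H=400):
    return cv2.resize(cv2.cvtColor(c['img'],cv2.COLOR_RGB2BGR)[y0:y0+h,x0:x0+w],(W,H),interpolation=cv2.INTER_CUBIC)
a=np.hstack([crop(t,192,182,80,80),crop(t,285,140,80,80)]);cv2.imwrite('pics/z1.png',a)
a=np.hstack([crop(s,290,225,110,110),crop(s,180,190,90,90)]);cv2.imwrite('pics/z2.png',a)
a=crop(t,342,207,80,60,640,480);cv2.imwrite('pics/z3.png',a)
P=cloud(t)
# sleeves: heights on board
b=P[185:262,190:272]
m=(b[...,2]>0.04)
n,l,st,ce=cv2.connectedComponentsWithStats(m.astype(np.uint8))
for i in range(1,n):
    if st[i,4]>8:
        q=b[l==i]; print('sleeve',ce[i]+[190,185],st[i,4],q.mean(0),q[:,2].max())
b=P[210:255,340:420]; 
for lo in(.03,.06):
    m=(b[...,2]>lo); n,l,st,ce=cv2.connectedComponentsWithStats(m.astype(np.uint8))
    for i in range(1,n):
        if st[i,4]>5: q=b[l==i]; print('box',lo,ce[i]+[340,210],st[i,4],q.mean(0),np.median(q[:,2]),q.min(0),q.max(0))
b=P[140:200,285:330]
print('cam max',np.nanmax(b[...,2]))
E
```

```text
sleeve [222.05       201.86666667] 60 [0.60133433 0.27796046 0.05978715] 0.0758797837445518
sleeve [248.27272727 210.72727273] 77 [0.56856374 0.18371152 0.08276115] 0.11098989980465564
sleeve [211.         227.83333333] 84 [0.50720355 0.3102902  0.08240467] 0.1111635925206711
sleeve [238.73684211 238.21052632] 57 [0.47498276 0.21589048 0.06056103] 0.07681788371511629
box 0.03 [378.93725794 230.64291247] 1291 [ 0.51059251 -0.27235654  0.04942956] 0.047144345784964486 [ 0.46220588 -0.37537708  0.03088549] [ 0.56182085 -0.1728116   0.07688466]
box 0.06 [362.41025641 231.48717949] 117 [ 0.50502527 -0.21187226  0.06625337] 0.06608668319844094 [ 0.48272066 -0.23859524  0.06019989] [ 0.52777736 -0.18654292  0.07688466]
box 0.06 [381.2173913  229.60869565] 69 [ 0.51262051 -0.27730864  0.06619608] 0.06605505377369228 [ 0.49429883 -0.29497601  0.06001956] [ 0.52926871 -0.25951521  0.07605957]
box 0.06 [396.95454545 228.40909091] 22 [ 0.51778245 -0.33242754  0.0651668 ] 0.0643439094937033 [ 0.51166636 -0.34670727  0.06044793] [ 0.52637654 -0.31904975  0.07218032]
cam max 0.15918668162160676
```

View pics/z1.png

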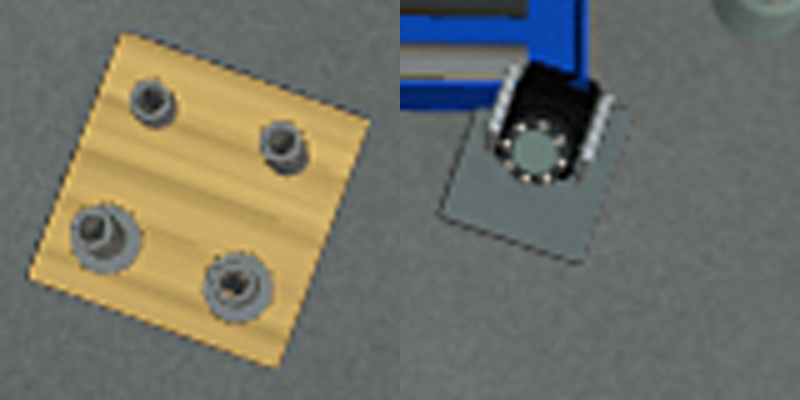

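View pics/z2.png

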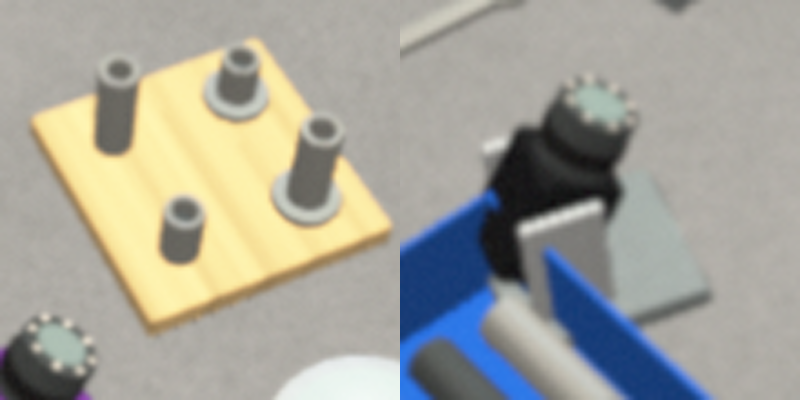

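View pics/z3.png

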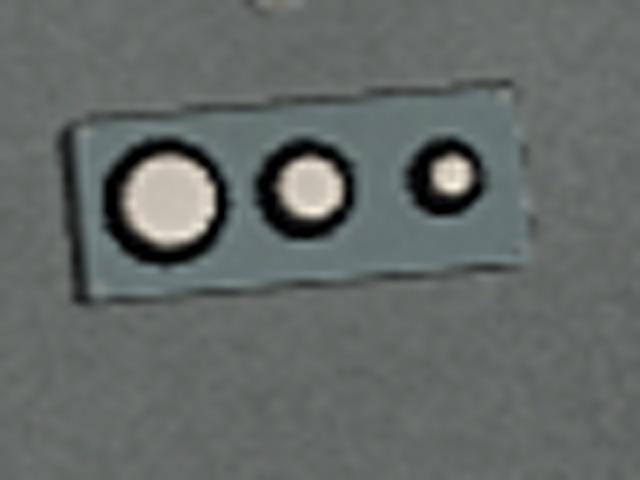

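```bash
python3 - <<'E'
from h import *
t=load('top0');s=load('scene0')
for nm,c in(('top',t),('scene',s)):
    g=c['img'].astype(int); 
    # keys
    m=(g.min(2)>150).astype(np.uint8); n,l,st,ce=cv2.connectedComponentsWithStats(m)
    for i in range(1,n):
        if 3<st[i,4]<400:
            u=ce[i]; 
            if (nm=='top' and 340<u[0]<415 and 215<u[1]<245) or (nm=='scene' and 195<u[0]<260 and 140<u[1]<180):
                w=g.min(2)[int(u[1])-8:int(u[1])+9,int(u[0])-8:int(u[0])+9]
                print(nm,'key',u.round(2),st[i,4],plane(c,[u],.067)[0].round(4))
    # plate
for c,nm in((t,'top'),(s,'scene')):
    x,y=(305,183) if nm=='top' else (237,248)
    print(nm,'plate rgb',c['img'][y,x],'bench',c['img'][195,300] if nm=='top' else c['img'][230,300])
print('lens px',t['img'][168:174,309:315].reshape(-1,3)[::5].tolist())
E
```

```text
top key [362.92 231.49] 90 [ 0.505  -0.2135  0.067 ]
top key [380.34 230.05] 38 [ 0.5109 -0.2741  0.067 ]
top key [398.  228.5] 12 [ 0.5173 -0.3357  0.067 ]
top plate rgb [ 98 111 111] bench [104 109 106]
scene plate rgb [171 179 173] bench [178 175 168]
lens px [[107, 128, 120], [107, 129, 121], [106, 124, 118], [107, 128, 118], [108, 126, 118], [108, 128, 119], [98, 118, 111], [103, 123, 117]]
```

```bash
python3 - <<'E'
from h import *
t=load('top0');s=load('scene0')
vis=[]
for c,nm,(x0,y0,w,h) in((t,'top',(285,140,60,60)),(s,'scene',(180,190,90,90))):
    g=c['img'].astype(float)[y0:y0+h,x0:x0+w]
    g=cv2.resize(g,None,fx=4,fy=4,interpolation=cv2.INTER_CUBIC)
    gr=cv2.GaussianBlur(g[...,2]-g[...,0],(0,0),3)
    m=(gr>(8 if nm=='top' else -4))&(g.min(2)>60)&(gr<60)
    vis.append(cv2.resize((np.clip(gr*6+128,0,255)).astype(np.uint8),(400,400)))
    n,l,st,ce=cv2.connectedComponentsWithStats(m.astype(np.uint8))
    for i in range(1,n):
        if st[i,4]>300: print(nm,i,st[i],ce[i]/4+[x0,y0])
cv2.imwrite('pics/pl.png',np.hstack(vis))
E
```

```text
top 2 [  0  35 103  17 305] [298.59098361 149.5204918 ]
top 3 [  0  60  96  43 944] [298.86970339 159.81302966]
top 4 [  34   83  150  125 7974] [312.30571232 178.54078881]
top 5 [ 90 105  35  34 848] [311.74705189 170.39033019]
scene 2 [   74    74   216   286 17217] [227.5845095  246.77577394]
scene 3 [  0 115 126 104 994] [193.71126761 233.99798793]
scene 5 [  11  307   82   53 2505] [191.66876248 274.11666667]
```

View pics/pl.png

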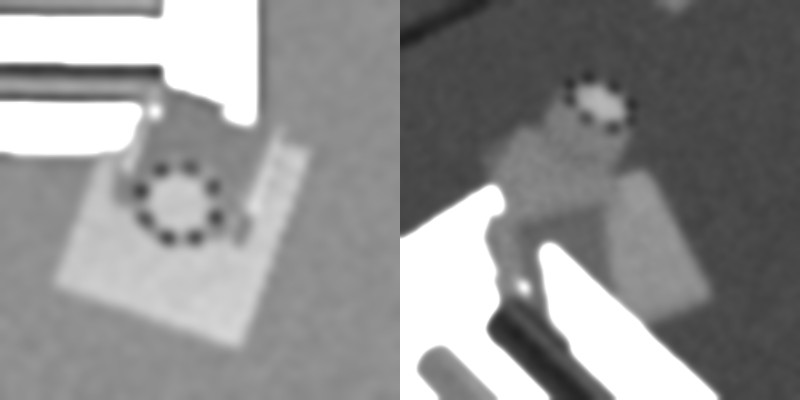

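```bash
python3 - <<'E'
from h import *
t=load('top0');s=load('scene0')
def blue(c,x0,y0,w,h,k=8):
    g=c['img'].astype(np.float32)[y0:y0+h,x0:x0+w]
    g=cv2.resize(g,None,fx=k,fy=k,interpolation=cv2.INTER_CUBIC)
    return cv2.GaussianBlur(g[...,2]-g[...,0],(0,0),5),g
px=lambda p,x0,y0,k=8:(np.array(p,float)+.5)/k-.5+[x0,y0]
# dots
cen={}
for nm,c,(x0,y0,w,h),thr in(('top',t,(300,158,26,24),-8),('scene',s,(213,204,32,20),-10)):
    b,g=blue(c,x0,y0,w,h)
    m=(b<np.median(b)-(thr*-1)).astype(np.uint8)
    bg=np.median(b)
    n,l,st,ce=cv2.connectedComponentsWithStats(m)
    pts=[px(ce[i],x0,y0) for i in range(1,n) if st[i,4]>40]
    pts=np.array(pts); print(nm,bg,b.min(),len(pts),pts.round(1).tolist())
    if len(pts)>=5:
        e=cv2.fitEllipse(pts.astype(np.float32)); print(e); cen[nm]=e[0]
    # glass blob
print(cen)
def ray(c,uv):
    n=und(c,[uv])[0];R=np.array(c['R']);o=-R.T@c['t'];d=R.T@np.r_[n,1];return o,d/np.linalg.norm(d)
if len(cen)==2:
    o1,d1=ray(t,cen['top']);o2,d2=ray(s,cen['scene'])
    A=np.c_[d1,-d2];k=np.linalg.lstsq(A,o2-o1,rcond=None)[0];a=o1+k[0]*d1;bb=o2+k[1]*d2;print('tri',(a+bb)/2,'gap',np.linalg.norm(a-bb))
    print('z.14',plane(t,[cen['top']],.14),plane(s,[cen['scene']],.14))
# plate lines
b,g=blue(t,285,140,60,60)
m=((b>8)&(g.min(2)>60)&(b<40)).astype(np.uint8)
n,l,st,ce=cv2.connectedComponentsWithStats(m); i=1+np.argmax([st[j,4] if np.hypot(*(ce[j]/8-[27,38]))<8 else 0 for j in range(1,n)])
ct=max(cv2.findContours((l==i).astype(np.uint8),cv2.RETR_EXTERNAL,cv2.CHAIN_APPROX_NONE)[0],key=len)[:,0,:]
P=plane(t,px(ct,285,140),.015)[:,:2]
np.save('pics/plate.npy',P)
hull=cv2.convexHull(P.astype(np.float32))[:,0]
pp=px(ct,285,140)
def sel(a,bp,tol=2):
    a=np.array(a,float);bp=np.array(bp,float);d=bp-a;L=np.hypot(*d);d/=L;r=pp-a;al=r@d;pe=r@[-d[1],d[0]]
    k=(al>.12*L)&(al<.88*L)&(abs(pe)<tol);Q=P[k];vx,vy,x,y=cv2.fitLine(Q.astype(np.float32),cv2.DIST_HUBER,0,.01,.01)[:,0]
    print('line',k.sum(),'ang',np.degrees(np.arctan2(vy,vx)),x,y,'rms',np.std((Q-[x,y])@[-vy,vx]));return np.array([x,y]),np.array([vx,vy])
A=(293.2,182.3);B=(321,192.2);C=(331.3,162.3);D=(300.5,164.0)
L1=sel(A,B);L2=sel(B,C,1.5);L3=sel(A,D,2)
def X(l,m): 
    k=np.linalg.solve(np.c_[l[1],-m[1]],m[0]-l[0]);return l[0]+k[0]*l[1]
a=X(L1,L3);bb=X(L1,L2);print('corners',a,bb,np.hypot(*(a-bb)))
E
```

```text
top 8.051676 -12.633572 10 [[308.6, 162.3], [314.6, 157.9], [318.6, 159.1], [313.1, 164.4], [316.7, 167.6], [305.3, 168.1], [317.0, 172.3], [306.4, 172.5], [309.6, 175.2], [313.8, 175.1]]
((312.3885803222656, 167.19332885742188), (12.2532320022583, 19.083438873291016), 25.388944625854492)
scene -8.651276 -14.008717 0 []
{'top': (312.3885803222656, 167.19332885742188)}
line 169 ang 71.40972 0.66688925 -0.01917651 rms 0.0003379020824976103
line 181 ang -18.488274 0.7027333 -0.08655224 rms 0.0004108256352531164
line 124 ang -19.531317 0.71764773 0.019780325 rms 0.0028136508901824503
corners [0.6840062 0.0317141] [ 0.65014213 -0.06896746] 0.106224075
```

```bash
python3 - <<'E'
from h import *
t=load('top0');s=load('scene0')
k=8
cen={};vis=[]
for nm,c,(x0,y0,w,h),seed in(('top',t,(300,158,26,24),(311.8,170.4)),('scene',s,(213,200,32,24),(225,213))):
    g=c['img'].astype(np.float32)[y0:y0+h,x0:x0+w]; g=cv2.resize(g,None,fx=k,fy=k,interpolation=cv2.INTER_CUBIC)
    sx,sy=int((seed[0]-x0+.5)*k),int((seed[1]-y0+.5)*k); ref=g[sy-3:sy+4,sx-3:sx+4].mean((0,1))
    m=(np.abs(g-ref).max(2)<30).astype(np.uint8); m=cv2.morphologyEx(m,cv2.MORPH_OPEN,np.ones((9,9)))
    n,l,st,ce=cv2.connectedComponentsWithStats(m); i=l[sy,sx]
    ct=max(cv2.findContours((l==i).astype(np.uint8),0,1)[0],key=len)
    e=cv2.fitEllipse(ct); f=lambda p:(np.array(p)+.5)/k-.5+[x0,y0]
    print(nm,ref,st[i],f(ce[i]),f(e[0]),np.array(e[1])/k,e[2]); cen[nm]=f(e[0])
    v=g.clip(0,255).astype(np.uint8)[...,::-1].copy(); cv2.ellipse(v,e,(0,0,255),1); vis.append(cv2.resize(v,(400,400)))
cv2.imwrite('pics/glass.png',np.hstack(vis))
def ray(c,uv):
    n=und(c,[uv])[0];R=np.array(c['R']);o=-R.T@c['t'];d=R.T@np.r_[n,1];return o,d/np.linalg.norm(d)
o1,d1=ray(t,cen['top']);o2,d2=ray(s,cen['scene'])
kk=np.linalg.lstsq(np.c_[d1,-d2],o2-o1,rcond=None)[0];a=o1+kk[0]*d1;b=o2+kk[1]*d2;print('tri',a,b,np.linalg.norm(a-b))
print(plane(t,[cen['top']],.14),plane(s,[cen['scene']],.14))
# sleeve top bore & flange
P=cloud(s)
for nm,c in(('top',t),('scene',s)):
    C=cloud(c)
    m=(np.hypot(C[...,0]-.507,C[...,1]-.31)<.05)&(C[...,2]>.09); v,u=np.nonzero(m); print(nm,len(v),C[m].mean(0),u.mean(),v.mean(), plane(c,[[u.mean(),v.mean()]],.1))
E
```

```text
top [107.04931 127.14985 118.25629] [  61   65   72   69 3946] [311.57631145 169.95622149] [311.56971931 169.96333313] [8.4829464  9.23691559] 121.30426025390625
scene [171.72246 191.85995 180.9325 ] [    0     0   256   192 34978] [231.26795414 209.18405498] [231.58426666 209.31052303] [23.28518486 36.74560165] 112.09696197509766
tri [ 0.69953047 -0.02936773  0.15759806] [ 0.68702267 -0.01682307  0.15438046] 0.01800462227011921
[[ 0.70326624 -0.03015669  0.14      ]] [[ 0.67911273 -0.02839823  0.14      ]]
top 42 [0.50672389 0.31083165 0.09995656] 210.14285714285714 227.45238095238096 [[0.50671092 0.31082359 0.1       ]]
scene 104 [0.50663976 0.31271414 0.09757414] 378.0192307692308 261.34615384615387 [[0.50839748 0.3136972  0.1       ]]
```

View pics/glass.png

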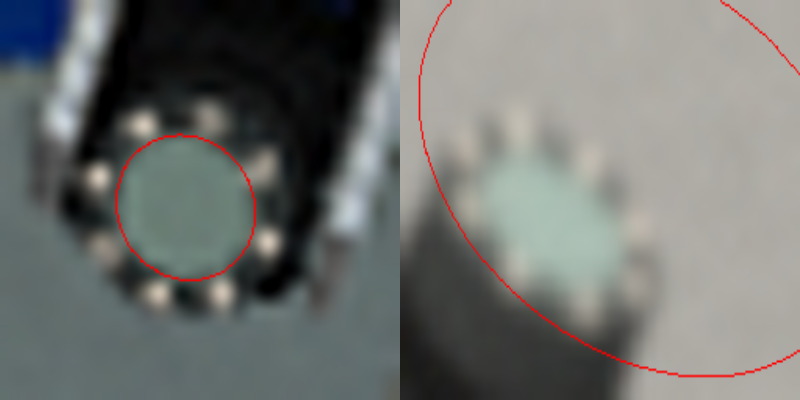

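```bash
python3 - <<'E'
from h import *
t=load('top0');s=load('scene0')
k=8;x0,y0,w,h=213,200,32,24
g=s['img'].astype(np.float32)[y0:y0+h,x0:x0+w]; g=cv2.resize(g,None,fx=k,fy=k,interpolation=cv2.INTER_CUBIC)
m=((g[...,1]-g[...,0])>10).astype(np.uint8); n,l,st,ce=cv2.connectedComponentsWithStats(m);i=l[int(12.9*k),int(12*k)]
c=(ce[i]+.5)/k-.5+[x0,y0]; print(i,st[i],c,plane(s,[c],.14)); ct=(311.45,169.93); print(plane(t,[ct],.14))
def ray(c,uv):
    n=und(c,[uv])[0];R=np.array(c['R']);o=-R.T@c['t'];d=R.T@np.r_[n,1];return o,d/np.linalg.norm(d)
o1,d1=ray(t,ct);o2,d2=ray(s,c)
kk=np.linalg.lstsq(np.c_[d1,-d2],o2-o1,rcond=None)[0];a=o1+kk[0]*d1;b=o2+kk[1]*d2;print('tri',a,b)
# board corners in top: wood mask
hsv=cv2.cvtColor(t['img'],cv2.COLOR_RGB2HSV); m=((hsv[...,1]>80)&(hsv[...,0]>12)&(hsv[...,0]<30)).astype(np.uint8); m[:, :192]=0;m[:,272:]=0;m[:180]=0;m[262:]=0
ct=max(cv2.findContours(m,0,1)[0],key=cv2.contourArea); P=plane(t,ct[:,0],.02)[:,:2]
r=cv2.minAreaRect(P.astype(np.float32));print(r); a=np.radians(r[2])
for i in(-1,1):
  for j in(-1,1):print(np.array(r[0])+.05*(i*np.array([np.cos(a),np.sin(a)])+j*np.array([-np.sin(a),np.cos(a)])))
# sleeve top ring dark hole in both
for nm,cc,(x0,y0,w,h) in(('top',t,(203,217,22,22)),('scene',s,(366,252,26,40))):
    im=cv2.resize(cv2.cvtColor(cc['img'],cv2.COLOR_RGB2BGR)[y0:y0+h,x0:x0+w],None,fx=15,fy=15,interpolation=cv2.INTER_CUBIC); cv2.imwrite(f'pics/sl_{nm}.png',im)
E
python3 -c "
import cv2,numpy as np
a=cv2.imread('pics/sl_top.png');b=cv2.imread('pics/sl_scene.png');o=np.zeros((600,800,3),np.uint8);o[:330,:330]=a;o[:,400:790]=b;cv2.imwrite('pics/sl.png',o)"
```

```text
1 [  54   75   88   65 4032] [224.68539187 212.84195188] [[ 0.69954928 -0.03057344  0.14      ]]
[[ 0.70337377 -0.02975171  0.14      ]]
tri [ 0.70265066 -0.02959981  0.1434054 ] [ 0.70113949 -0.02813571  0.1430192 ]
((0.5380139350891113, 0.24752473831176758), (0.19101418554782867, 0.18959090113639832), 71.00614166259766)
[0.56901827 0.18397372]
[0.47446292 0.2165204 ]
[0.60156495 0.27852907]
[0.5070096  0.31107575]
```

View pics/sl.png

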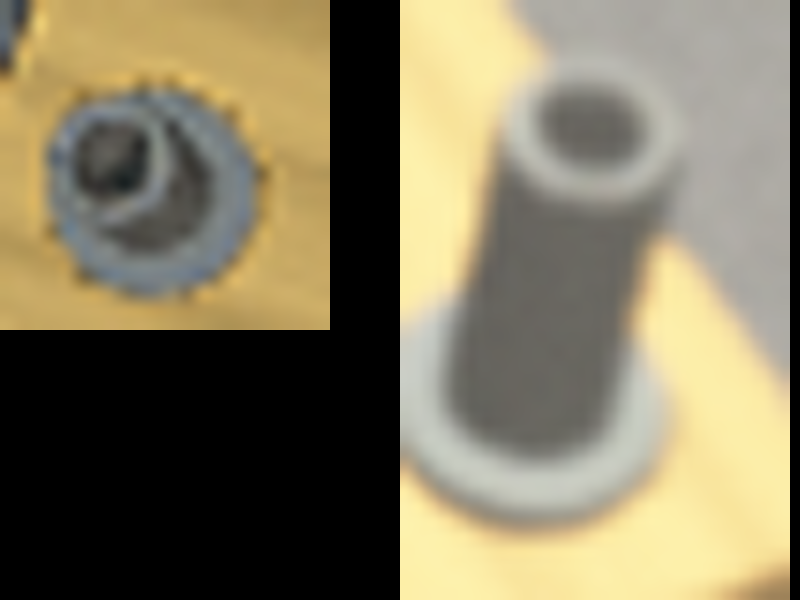

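{"fn": "jog_arm", "kwargs": {
  "targets": [
    [0,[0,0,0],8.4],
    [0,[0,0,0],8.4],
    [0,[0,0,0],8.4],
    [0,[0,0,0],8.4],
    [0,[0,0,0],8.4]
  ],
  "force": 20
}}

```text
time_s: 0.6
eef_pos: [0.2196, -0.504, 0.2014]
orientation: [0.411, 0.575, 0.412, -0.575]
force: [0.9, 0.8, 1.1]
opening: 0.145
```

```bash
cat >> h.py <<'E'
from scipy.spatial.transform import Rotation as Ro
def tool():
    s=get_state();q=s['orientation'];return s,Ro.from_quat([q[1],q[2],q[3],q[0]]).as_matrix()
def to(X,stepmm=45):
    s,R=tool(); d=R.T@(np.array(X)-s['eef_pos'])*1000; n=int(np.ceil(np.linalg.norm(d)/stepmm))
    print('t',s['time_s'],'pos',s['eef_pos'].round(4),'F',s['force'].round(1),'open',round(s['opening'],3)); print('total',d.round(1),'rows',n,'each',(d/n).round(2)); print('z yaw',np.degrees(np.arctan2(R[1,2],R[0,2])),'xaxis',R[:,0].round(4))
E
python3 -c "
from h import *
to([.505,-.2135,.10])"
```

```text
t 0.6 pos [ 0.2196 -0.504   0.2014] F [0.9 0.8 1.1] open 0.145
total [ 101.6  176.6 -366.9] rows 10 each [ 10.16  17.66 -36.69]
z yaw -108.80920847092158 xaxis [-2.e-04  1.e-03 -1.e+00]
```

{"fn": "jog_arm", "kwargs": {
  "targets": [
    [0,[0,17.7,-36.7],0],
    [0,[0,17.7,-36.7],0],
    [0,[0,17.7,-36.7],0],
    [0,[0,17.7,-36.7],0],
    [0,[0,17.7,-36.7],0]
  ]
}}

```text
time_s: 1.1
eef_pos: [0.3625, -0.3567, 0.2016]
orientation: [0.413, 0.574, 0.413, -0.574]
force: [0.3, -0.9, -0.3]
opening: -0.003
```

{"fn": "jog_arm", "kwargs": {
  "targets": [
    [0,[5,17.7,-36.7],0],
    [0,[15,17.7,-36.7],0],
    [0,[25,17.7,-36.7],0],
    [0,[30,17.7,-36.7],0],
    [0,[27,17.7,-36.7],0]
  ]
}}

```text
time_s: 1.6
eef_pos: [0.5041, -0.211, 0.0988]
orientation: [-0.413, -0.574, -0.413, 0.574]
force: [0.5, -1.6, -0.2]
opening: -0.004
```

{"fn": "jog_arm", "kwargs": {
  "targets": [
    [0,[0,0,0],0],
    [0,[0,0,0],0]
  ]
}}

```text
time_s: 1.8
eef_pos: [0.5034, -0.2119, 0.0996]
orientation: [-0.413, -0.573, -0.414, 0.574]
force: [-0.8, -0.5, 0.3]
opening: 0.005
```

```bash
python3 -c "
from h import *
to([.505,-.2135,.075])"
```

```text
t 1.8 pos [ 0.5034 -0.2119  0.0996] F [-0.8 -0.5  0.3] open 0.005
total [24.6  2.   1. ] rows 1 each [24.59  2.05  1.  ]
z yaw -108.35863428408379 xaxis [-1.4e-03  7.0e-04 -1.0e+00]
```

{"fn": "jog_arm", "kwargs": {
  "targets": [
    [0,[25,2,1],0],
    [0,[8,0,0],0],
    [0,[6,0,0],0],
    [0,[0,0,0],0]
  ]
}}

```text
time_s: 2.2
eef_pos: [0.5046, -0.2146, 0.0613]
orientation: [-0.413, -0.574, -0.413, 0.574]
force: [-0.2, -0.3, 0.7]
opening: -0.002
```

{"fn": "jog_arm", "kwargs": {
  "targets": [
    [0,[1.5,0,0],0],
    [0,[1.5,0,0],0],
    [0,[0,0,0],0]
  ]
}}

```text
time_s: 2.5
eef_pos: [0.505, -0.2142, 0.0584]
orientation: [0.413, 0.574, 0.413, -0.574]
force: [-0.3, -0.1, -0.1]
opening: -0.003
```

```bash
python3 - <<'E'
from h import *
to([.505,-.2135,.06])
c=snap('scene','s1'); im=cv2.cvtColor(c['img'],cv2.COLOR_RGB2BGR)[110:210,160:290]
cv2.imwrite('pics/s1z.png',cv2.resize(im,(780,600),interpolation=cv2.INTER_CUBIC))
E
```

```text
t 2.5 pos [ 0.505  -0.2142  0.0584] F [-0.3 -0.1 -0.1] open -0.003
total [-1.6 -0.2 -0.6] rows 1 each [-1.57 -0.23 -0.63]
z yaw -108.4650432044824 xaxis [ 3.e-04 -2.e-04 -1.e+00]
```

View pics/s1z.png

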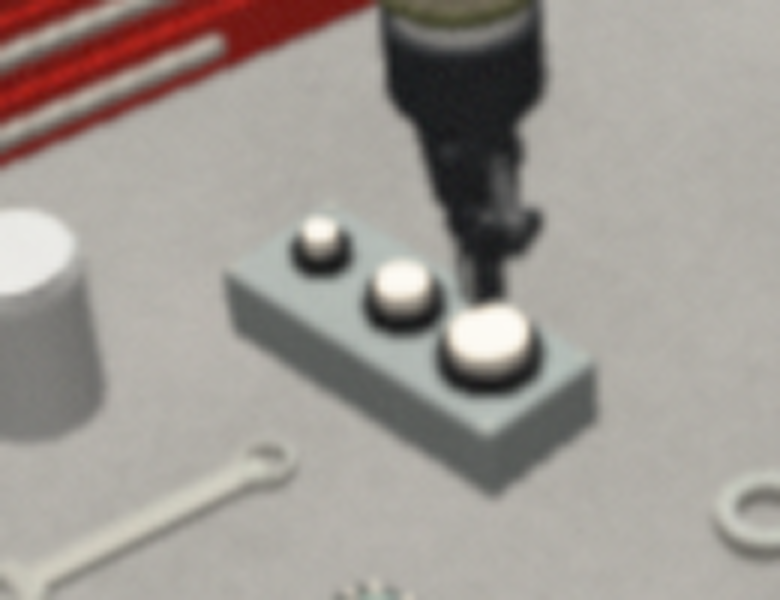

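```bash
python3 - <<'E'
from h import *
c=load('s1'); 
for X in([.505,-.2142,.0584],[.505,-.2142,.067],[.505,-.2142,.072],[.505,-.2142,.08],[.495,-.2142,.0584]): print(X,(proj(c,X)[0]-[160,110])*6)
C=cloud(c)
for v in range(154,170,1): print(v,C[v,160+81].round(4),c['img'][v,241])
E
```

```text
[0.505, -0.2142, 0.0584] [480.8678916  343.58078236]
[0.505, -0.2142, 0.067] [479.82856464 330.58203001]
[0.505, -0.2142, 0.072] [479.22085649 322.97500695]
[0.505, -0.2142, 0.08] [478.24321347 310.72722607]
[0.495, -0.2142, 0.0584] [496.21930555 334.66541966]
154 [ 0.5203 -0.1843  0.1366] [38 40 41]
155 [ 0.5054 -0.2047  0.1122] [36 40 38]
156 [ 0.5091 -0.2     0.1133] [33 36 36]
157 [ 0.5065 -0.2039  0.1057] [35 35 38]
158 [ 0.51   -0.1996  0.1065] [34 33 37]
159 [ 0.5066 -0.2045  0.0977] [57 58 57]
160 [ 0.51   -0.2004  0.0984] [130 126 119]
161 [ 0.5058 -0.2063  0.0884] [220 213 196]
162 [ 0.492  -0.2254  0.0646] [250 246 238]
163 [ 0.4959 -0.2205  0.066 ] [252 250 244]
164 [ 0.4998 -0.2156  0.0674] [252 250 244]
165 [ 0.5019 -0.2132  0.0662] [252 250 244]
166 [ 0.5028 -0.2124  0.0633] [252 250 243]
167 [ 0.5067 -0.2075  0.0647] [252 249 243]
168 [ 0.5105 -0.2028  0.0661] [249 246 237]
169 [ 0.5133 -0.1993  0.066 ] [232 225 213]
```

```bash
python3 - <<'E'
from h import *
a=load('scene0');c=load('s1')
f=lambda c:cv2.resize(cv2.cvtColor(c['img'],cv2.COLOR_RGB2BGR)[145:185,220:265],(395,400),interpolation=cv2.INTER_NEAREST)
cv2.imwrite('pics/cmp.png',np.hstack([f(a),f(c)]))
t=snap('top','t1');cv2.imwrite('pics/t1z.png',cv2.resize(cv2.cvtColor(t['img'],cv2.COLOR_RGB2BGR)[180:280,300:430],(780,600),interpolation=cv2.INTER_CUBIC))
E
```

```text
(no output)
```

View pics/cmp.png

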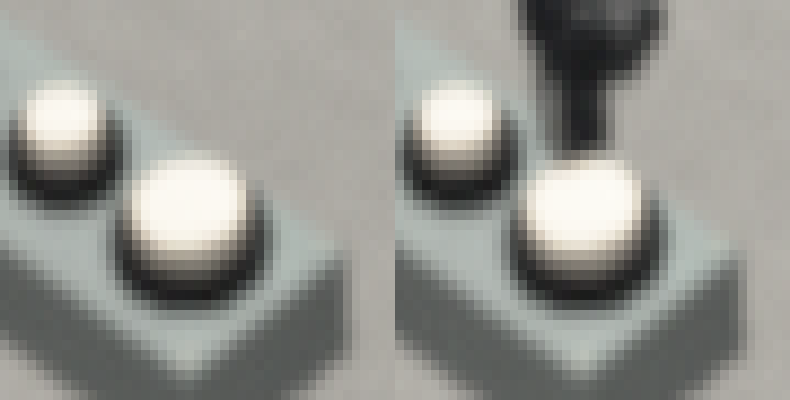

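{"fn": "jog_arm", "kwargs": {
  "targets": [
    [0,[5,0,0],0],
    [0,[5,0,0],0],
    [0,[0,0,0],0]
  ]
}}

```text
time_s: 2.9
eef_pos: [0.5046, -0.2138, 0.0473]
orientation: [-0.413, -0.574, -0.414, 0.574]
force: [0.1, -0.9, 0.2]
opening: -0.001
```

```bash
python3 - <<'E'
from h import *
to([.505,-.2135,.06])
c=snap('scene','s2'); a=load('s1')
f=lambda c:cv2.resize(cv2.cvtColor(c['img'],cv2.COLOR_RGB2BGR)[125:185,215:275],(400,400),interpolation=cv2.INTER_NEAREST)
cv2.imwrite('pics/cmp2.png',np.hstack([f(a),f(c)]))
E
```

```text
t 2.9 pos [ 0.5046 -0.2138  0.0473] F [ 0.1 -0.9  0.2] open -0.001
total [-12.7   0.3  -0.4] rows 1 each [-12.73   0.28  -0.42]
z yaw -108.46373333091078 xaxis [-0.0014  0.001  -1.    ]
```

View pics/cmp2.png

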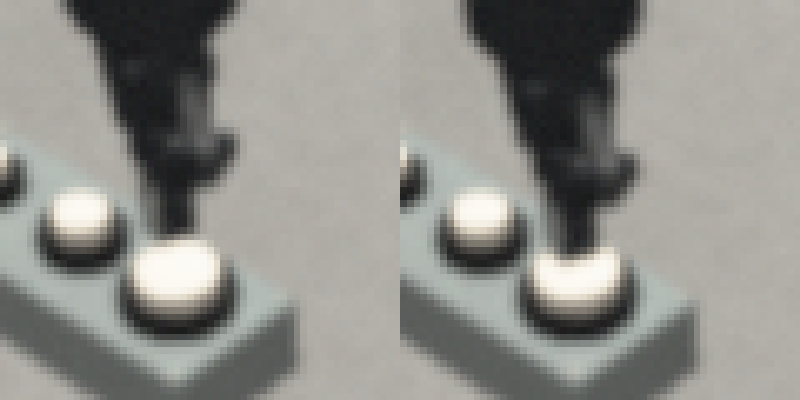

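{"fn": "jog_arm", "kwargs": {
  "targets": [
    [0,[5,0,0],0],
    [0,[3,0,0],0],
    [0,[0,0,0],0]
  ]
}}

```text
time_s: 3.25
eef_pos: [0.5048, -0.2139, 0.0396]
orientation: [-0.413, -0.574, -0.414, 0.574]
force: [-0.2, -0.0, 0.5]
opening: -0.003
```

{"fn": "jog_arm", "kwargs": {
  "targets": [
    [0,[3,0,0],0],
    [0,[2,0,0],0],
    [0,[0,0,0],0]
  ]
}}

```text
time_s: 3.55
eef_pos: [0.5052, -0.2142, 0.0352]
orientation: [0.413, 0.574, 0.413, -0.574]
force: [-0.6, 0.0, 2.6]
opening: -0.003
```

```bash
python3 - <<'E'
from h import *
to([.505,-.2135,.06])
c=snap('scene','s3'); a=load('s2')
f=lambda c:cv2.resize(cv2.cvtColor(c['img'],cv2.COLOR_RGB2BGR)[125:185,215:275],(400,400),interpolation=cv2.INTER_NEAREST)
cv2.imwrite('pics/cmp3.png',np.hstack([f(a),f(c)]))
E
```

```text
t 3.55 pos [ 0.5052 -0.2142  0.0352] F [-0.6  0.   2.6] open -0.003
total [-24.8  -0.4  -0.6] rows 1 each [-24.8   -0.36  -0.6 ]
z yaw -108.46322968663533 xaxis [ 4.e-04 -2.e-04 -1.e+00]
```

View pics/cmp3.png

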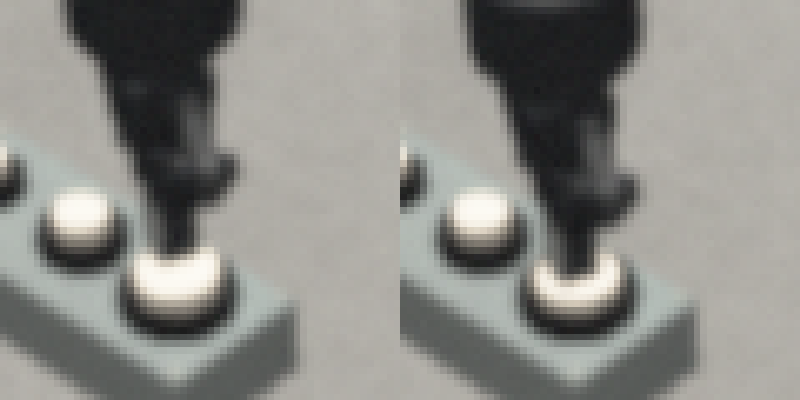

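{"fn": "jog_arm", "kwargs": {
  "targets": [
    [0,[2,0,0],0],
    [0,[2,0,0],0],
    [0,[0,0,0],0]
  ]
}}

```text
time_s: 3.9
eef_pos: [0.5052, -0.2142, 0.0315]
orientation: [0.414, 0.574, 0.413, -0.574]
force: [-1.0, 0.4, 6.1]
opening: 0.001
```

{"fn": "jog_arm", "kwargs": {
  "targets": [
    [0,[1,0,0],0],
    [0,[0,0,0],0]
  ]
}}

```text
time_s: 4.1
eef_pos: [0.5052, -0.2142, 0.0314]
orientation: [0.414, 0.574, 0.413, -0.574]
force: [-3.2, 1.0, 14.3]
opening: -0.003
```

{"fn": "jog_arm", "kwargs": {
  "targets": [
    [0,[-12,0,0],0],
    [0,[-15,0,0],0],
    [0,[0,12.3,27.5],0],
    [0,[0,12.3,27.5],0],
    [0,[0,0,0],0]
  ]
}}

```text
time_s: 4.6
eef_pos: [0.511, -0.2771, 0.0571]
orientation: [-0.413, -0.574, -0.412, 0.574]
force: [-1.0, 0.1, -0.7]
opening: 0.003
```

```bash
python3 - <<'E'
from h import *
to([.511,-.2745,.0315])
E
```

```text
t 4.6 pos [ 0.511  -0.2771  0.0571] F [-1.   0.1 -0.7] open 0.003
total [25.6 -0.9 -2.4] rows 1 each [25.55 -0.86 -2.44]
z yaw -108.61041503251631 xaxis [ 6.0e-04 -1.1e-03 -1.0e+00]
```

{"fn": "jog_arm", "kwargs": {
  "targets": [
    [0,[14,-1,-2],0],
    [0,[6,0,0],0],
    [0,[4,0,0],0],
    [0,[2,0,0],0],
    [0,[0,0,0],0]
  ]
}}

```text
time_s: 5.1
eef_pos: [0.5104, -0.2713, 0.0317]
orientation: [-0.413, -0.574, -0.414, 0.574]
force: [-3.1, 2.6, 4.6]
opening: 0.003
```

{"fn": "jog_arm", "kwargs": {
  "targets": [
    [0,[1,0,0],0],
    [0,[0,0,0],0]
  ]
}}

```text
time_s: 5.3
eef_pos: [0.5105, -0.2714, 0.0315]
orientation: [0.413, 0.574, 0.413, -0.574]
force: [-4.8, 3.2, 10.9]
opening: 0.002
```

{"fn": "jog_arm", "kwargs": {
  "targets": [
    [0,[1,0,0],0],
    [0,[0,0,0],0]
  ]
}}

```text
time_s: 5.5
eef_pos: [0.5106, -0.2714, 0.0313]
orientation: [0.414, 0.574, 0.413, -0.574]
force: [-5.8, 4.8, 17.5]
opening: -0.002
```

```bash
python3 - <<'E'
from h import *
to([.5172,-.336,.0315])
c=snap('scene','s4')
f=lambda c:cv2.resize(cv2.cvtColor(c['img'],cv2.COLOR_RGB2BGR)[125:195,195:265],(500,500),interpolation=cv2.INTER_NEAREST)
cv2.imwrite('pics/s4z.png',f(c))
E
```

```text
t 5.5 pos [ 0.5106 -0.2714  0.0313] F [-5.8  4.8 17.5] open -0.002
total [-0.1 26.7 59.2] rows 2 each [-0.06 13.35 29.59]
z yaw -108.42881139334733 xaxis [ 6.e-04 -6.e-04 -1.e+00]
```

View pics/s4z.png

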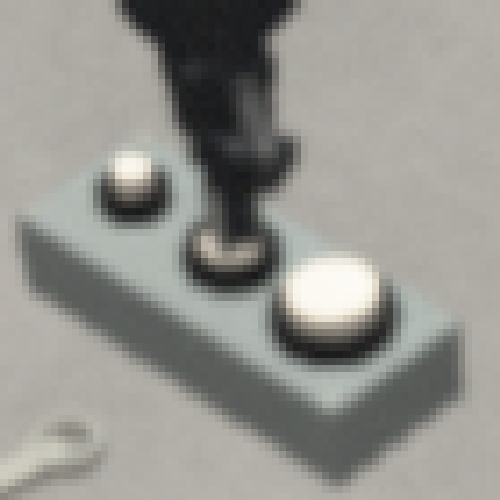

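{"fn": "jog_arm", "kwargs": {
  "targets": [
    [0,[-12,0,0],0],
    [0,[-15,0,0],0],
    [0,[0,13,28.5],0],
    [0,[0,13,28.5],0],
    [0,[0,0,0],0]
  ]
}}

```text
time_s: 6.05
eef_pos: [0.5176, -0.3375, 0.0565]
orientation: [0.414, 0.574, 0.412, -0.574]
force: [0.2, -0.9, -0.4]
opening: -0.003
```

{"fn": "jog_arm", "kwargs": {
  "targets": [
    [0,[0,0,0],0]
  ]
}}

```text
time_s: 6.15
eef_pos: [0.5171, -0.3342, 0.0562]
orientation: [0.413, 0.574, 0.413, -0.574]
force: [0.0, 0.3, -0.3]
opening: -0.001
```

```bash
python3 - <<'E'
from h import *
to([.5172,-.336,.0315])
E
```

```text
t 6.15 pos [ 0.5171 -0.3342  0.0562] F [ 0.   0.3 -0.3] open -0.001
total [24.7  0.6  1.7] rows 1 each [24.65  0.64  1.71]
z yaw -108.50466300207124 xaxis [ 0.e+00  3.e-04 -1.e+00]
```

{"fn": "jog_arm", "kwargs": {
  "targets": [
    [0,[14,0.5,1.5],0],
    [0,[6,0,0],0],
    [0,[4,0,0],0],
    [0,[2,0,0],0],
    [0,[0,0,0],0]
  ]
}}

```text
time_s: 6.65
eef_pos: [0.517, -0.3348, 0.0314]
orientation: [-0.413, -0.574, -0.414, 0.574]
force: [-4.7, 4.6, 13.4]
opening: -0.002
```

{"fn": "jog_arm", "kwargs": {
  "targets": [
    [0,[1,0,0],0],
    [0,[0,0,0],0]
  ]
}}

```text
time_s: 6.85
eef_pos: [0.517, -0.3348, 0.0313]
orientation: [-0.414, -0.574, -0.414, 0.574]
force: [-7.1, 5.6, 20.9]
opening: 0.003
```

```bash
python3 - <<'E'
from h import *
to([.5075,.3115,.16])
c=snap('scene','s5')
f=lambda c:cv2.resize(cv2.cvtColor(c['img'],cv2.COLOR_RGB2BGR)[125:195,195:265],(500,500),interpolation=cv2.INTER_NEAREST)
cv2.imwrite('pics/s5z.png',f(c))
E
```

```text
t 6.85 pos [ 0.517  -0.3348  0.0313] F [-7.1  5.6 20.9] open 0.003
total [-128.7 -213.2 -610.2] rows 15 each [ -8.58 -14.22 -40.68]
z yaw -108.4167127681532 xaxis [-0. -0. -1.]
```

View pics/s5z.png

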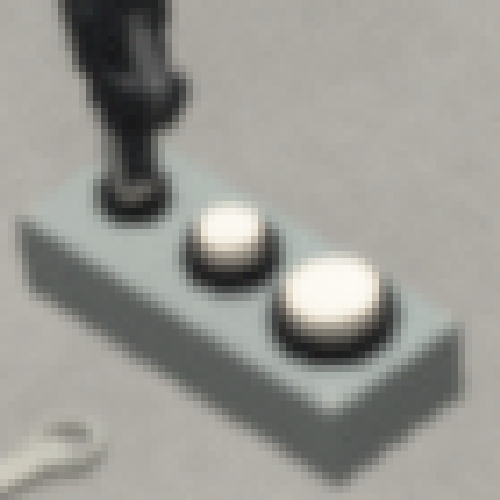

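{"fn": "jog_arm", "kwargs": {
  "targets": [
    [0,[-20,0,0],0],
    [0,[-40,0,0],0],
    [1,[-45,0,0],0],
    [1,[-40,-15,-43],0],
    [1,[0,-15,-43],0]
  ]
}}

```text
time_s: 7.4
eef_pos: [0.5175, -0.2535, 0.1713]
orientation: [0.416, 0.575, 0.41, -0.573]
force: [1.4, 0.9, -0.6]
opening: 0.507
```

{"fn": "jog_arm", "kwargs": {
  "targets": [
    [1,[0,-15,-43],0],
    [1,[0,-15,-43],0],
    [1,[0,-15,-43],0],
    [1,[0,-15,-43],0],
    [1,[0,-15,-43],0]
  ]
}}

```text
time_s: 7.9
eef_pos: [0.5124, -0.0228, 0.1669]
orientation: [-0.413, -0.574, -0.413, 0.574]
force: [0.4, -0.6, 1.1]
opening: 1.002
```

{"fn": "jog_arm", "kwargs": {
  "targets": [
    [1,[0,-15,-43],0],
    [1,[0,-15,-43],0],
    [1,[0,-15,-43],0],
    [1,[0,-15,-43],0],
    [1,[0,0,0],0]
  ]
}}

```text
time_s: 8.4
eef_pos: [0.5094, 0.162, 0.1668]
orientation: [0.415, 0.573, 0.415, -0.572]
force: [0.7, -1.2, -0.4]
opening: 1.001
```

```bash
python3 - <<'E'
from h import *
to([.5075,.3115,.13])
E
```

```text
t 8.4 pos [0.5094 0.162  0.1668] F [ 0.7 -1.2 -0.4] open 1.001
total [  37.   -48.3 -141.5] rows 4 each [  9.24 -12.07 -35.37]
z yaw -108.11472987005565 xaxis [-6.0e-04  1.1e-03 -1.0e+00]
```

{"fn": "jog_arm", "kwargs": {
  "targets": [
    [1,[0,-12,-35],0],
    [1,[0,-12,-35],0],
    [1,[0,-12,-35],0],
    [1,[0,-12,-36],0],
    [1,[0,0,0],0]
  ]
}}

```text
time_s: 8.9
eef_pos: [0.5089, 0.3094, 0.1665]
orientation: [-0.414, -0.573, -0.415, 0.573]
force: [0.4, -1.0, 0.5]
opening: 0.999
```

{"fn": "jog_arm", "kwargs": {
  "targets": [
    [1,[0,0,0],0],
    [1,[0,0,0],0]
  ]
}}

```text
time_s: 9.1
eef_pos: [0.5097, 0.3051, 0.167]
orientation: [-0.413, -0.574, -0.413, 0.574]
force: [-0.2, -0.2, -0.2]
opening: 1.003
```

```bash
python3 - <<'E'
from h import *
to([.5075,.3115,.13])
c=snap('scene','s6')
cv2.imwrite('pics/s6z.png',cv2.resize(cv2.cvtColor(c['img'],cv2.COLOR_RGB2BGR)[180:320,290:430],(600,600),interpolation=cv2.INTER_CUBIC))
for z in(.1,.13,.16,.168,.19,.2):print(z,(proj(c,[.5075,.3115,z])[0]-[290,180])*600/140)
E
```

```text
t 9.1 pos [0.5097 0.3051 0.167 ] F [-0.2 -0.2 -0.2] open 1.003
total [37.  -4.1 -5.4] rows 1 each [36.99 -4.14 -5.36]
z yaw -108.51031477711338 xaxis [-5.e-04 -5.e-04 -1.e+00]
0.1 [375.22394443 345.49752772]
0.13 [383.22665353 311.9184632 ]
0.16 [391.51363351 277.00000494]
0.168 [393.77318121 267.45296657]
0.19 [400.09812912 240.66889737]
0.2 [403.02811706 228.23127769]
```

View pics/s6z.png

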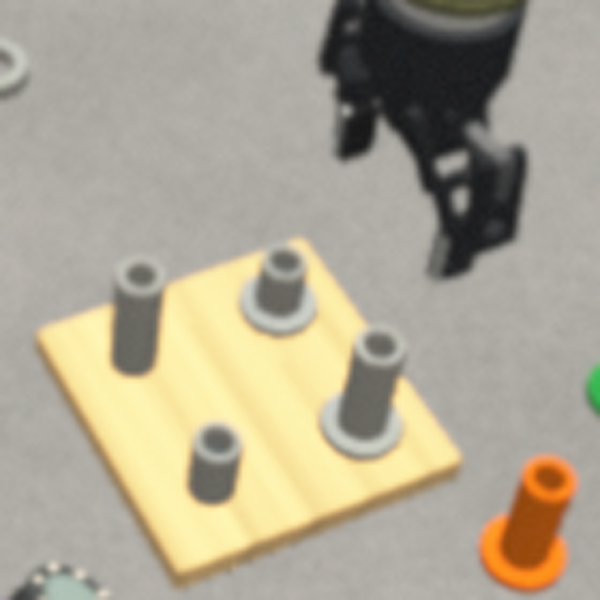

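{"fn": "jog_arm", "kwargs": {
  "targets": [
    [1,[10,-4,-5.5],0],
    [1,[25,0,0],0],
    [1,[25,0,0],0],
    [1,[0,0,0],0]
  ]
}}

```text
time_s: 9.55
eef_pos: [0.5058, 0.3117, 0.1037]
orientation: [-0.412, -0.572, -0.414, 0.576]
force: [-0.7, -0.6, 0.6]
opening: 1.002
```

```bash
python3 - <<'E'
from h import *
to([.5073,.3113,.02])
c=snap('scene','s7')
cv2.imwrite('pics/s7z.png',cv2.resize(cv2.cvtColor(c['img'],cv2.COLOR_RGB2BGR)[180:320,290:430],(600,600),interpolation=cv2.INTER_CUBIC))
C=cloud(c); v,u=np.mgrid[:420,:560]
m=(np.hypot(C[...,0]-.507,C[...,1]-.311)<.055)&(C[...,2]>.115)&(C[...,2]<.3)
Q=C[m]; b=(Q-[.5073,.3113,0])@np.array([[-.318,-.948,0],[.948,-.318,0],[0,0,1]]).T
for z in np.arange(.12,.3,.01):
    k=abs(b[:,2]-z)<.005
    if k.sum()>3: print(round(z,3),k.sum(),b[k][:,0].min().round(3),b[k][:,0].max().round(3), (abs(b[k][:,0])<.02).sum())
E
```

```text
t 9.55 pos [0.5058 0.3117 0.1037] F [-0.7 -0.6  0.6] open 1.002
total [83.7  2.  -0.5] rows 2 each [41.84  0.98 -0.24]
z yaw -108.50805219584915 xaxis [-0.0066 -0.0024 -1.    ]
0.15 26 -0.05 0.049 0
0.16 44 -0.054 0.05 0
0.17 39 -0.054 0.049 0
0.18 38 -0.054 0.054 0
0.19 24 -0.053 0.051 0
0.2 33 -0.054 0.055 0
0.21 87 -0.048 0.04 16
0.22 56 -0.039 0.038 13
0.23 63 -0.04 0.055 27
0.24 78 -0.054 0.055 26
0.25 68 -0.055 -0.02 1
0.26 36 -0.039 -0.008 3
0.27 111 -0.04 0.014 40
0.28 119 -0.04 0.02 44
0.29 112 -0.039 0.02 42
```

View pics/s7z.png

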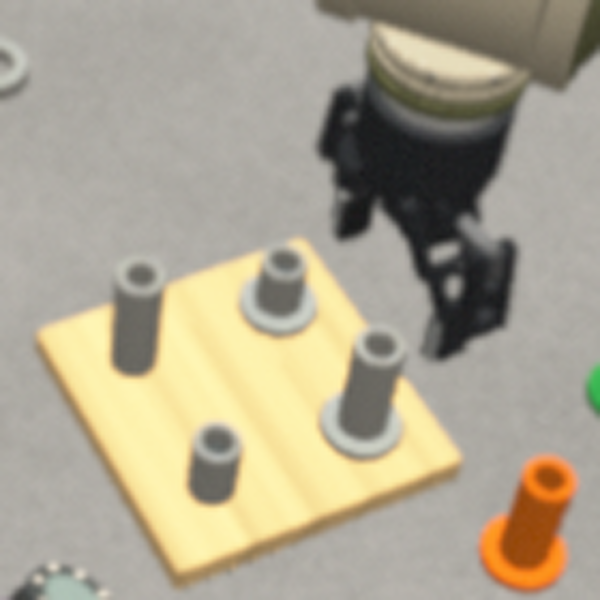

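{"fn": "jog_arm", "kwargs": {
  "targets": [
    [1,[20,0,0],0],
    [1,[20,0,0],0],
    [1,[20,0,0],0],
    [1,[0,0,0],0]
  ]
}}

```text
time_s: 10.0
eef_pos: [0.5071, 0.3122, 0.0462]
orientation: [-0.413, -0.573, -0.413, 0.575]
force: [-0.4, 0.2, 0.5]
opening: 1.004
```

```bash
python3 - <<'E'
from h import *
to([.5073,.3113,.02])
E
```

```text
t 10.0 pos [0.5071 0.3122 0.0462] F [-0.4  0.2  0.5] open 1.004
total [26.2  0.5  0.8] rows 1 each [26.24  0.52  0.8 ]
z yaw -108.48653020337603 xaxis [-2.4e-03 -9.0e-04 -1.0e+00]
```

{"fn": "jog_arm", "kwargs": {
  "targets": [
    [1,[14,0.5,0.8],0],
    [1,[12,0,0],0],
    [1,[0,0,0],0],
    [0,[0,0,0],0],
    [0,[0,0,0],0]
  ],
  "force": 20
}}

```text
time_s: 10.5
eef_pos: [0.5084, 0.3119, 0.0221]
orientation: [0.413, 0.574, 0.413, -0.573]
force: [0.7, 0.7, 0.0]
opening: 0.689
```

{"fn": "jog_arm", "kwargs": {
  "targets": [
    [0,[0,0,0],0],
    [0,[0,0,0],0],
    [0,[0,0,0],0],
    [0,[0,0,0],0]
  ]
}}

```text
time_s: 10.9
eef_pos: [0.5081, 0.3118, 0.0217]
orientation: [0.413, 0.574, 0.413, -0.573]
force: [-1.6, -0.8, 4.2]
opening: 0.333
```

```bash
python3 - <<'E'
from h import *
to([.5073,.3113,.02])
c=snap('scene','s8')
cv2.imwrite('pics/s8z.png',cv2.resize(cv2.cvtColor(c['img'],cv2.COLOR_RGB2BGR)[180:320,290:430],(600,600),interpolation=cv2.INTER_CUBIC))
E
```

```text
t 10.9 pos [0.5081 0.3118 0.0217] F [-1.6 -0.8  4.2] open 0.333
total [ 1.7 -0.6  0.7] rows 1 each [ 1.65 -0.6   0.72]
z yaw -108.46526043895481 xaxis [ 7.e-04  3.e-04 -1.e+00]
```

View pics/s8z.png

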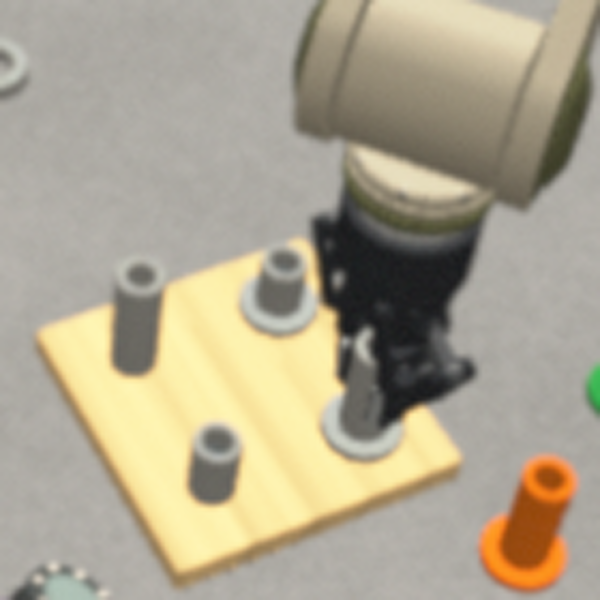

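{"fn": "jog_arm", "kwargs": {
  "targets": [
    [0,[-7,0,0],0],
    [0,[-7,0,0],0],
    [0,[-7,0,0],0],
    [0,[0,0,0],0],
    [0,[0,0,0],0]
  ]
}}

```text
time_s: 11.45
eef_pos: [0.5079, 0.3117, 0.0423]
orientation: [0.413, 0.574, 0.413, -0.574]
force: [-0.3, -0.3, -3.3]
opening: 0.333
```

```bash
cat >> h.py <<'E'
def zs(f,box=(290,180,140,140),name='scene'):
    c=snap(name,f);x,y,w,h=box
    cv2.imwrite(f'pics/{f}z.png',cv2.resize(cv2.cvtColor(c['img'],cv2.COLOR_RGB2BGR)[y:y+h,x:x+w],(600,600),interpolation=cv2.INTER_CUBIC)); return c
E
python3 - <<'E'
from h import *
to([.5073,.3113,.02])
zs('s9',(330,210,90,90))
E
```

```text
t 11.45 pos [0.5079 0.3117 0.0423] F [-0.3 -0.3 -3.3] open 0.333
total [22.3 -0.4  0.6] rows 1 each [22.26 -0.4   0.57]
z yaw -108.46133254816753 xaxis [ 1.e-04  0.e+00 -1.e+00]
```

View pics/s9z.png

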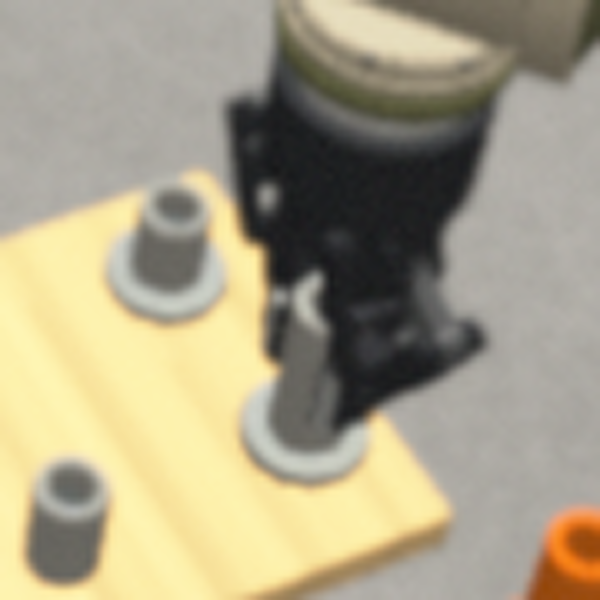

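{"fn": "jog_arm", "kwargs": {
  "targets": [
    [0,[0,-3,0],0],
    [0,[0,-3,0],0],
    [0,[0,-3,0],0],
    [0,[0,-3,0],0],
    [0,[0,0,0],0]
  ]
}}

```text
time_s: 12.0
eef_pos: [0.4973, 0.3151, 0.0421]
orientation: [0.414, 0.574, 0.413, -0.573]
force: [5.2, -3.9, -3.4]
opening: 0.331
```

```bash
python3 - <<'E'
from h import *
to([.5073,.3113,.02])
zs('s10',(330,210,90,90))
E
```

```text
t 12.0 pos [0.4973 0.3151 0.0421] F [ 5.2 -3.9 -3.4] open 0.331
total [22.2 10.6  0.4] rows 1 each [22.16 10.65  0.39]
z yaw -108.46030993165594 xaxis [ 2.1e-03 -9.0e-04 -1.0e+00]
```

View pics/s10z.png

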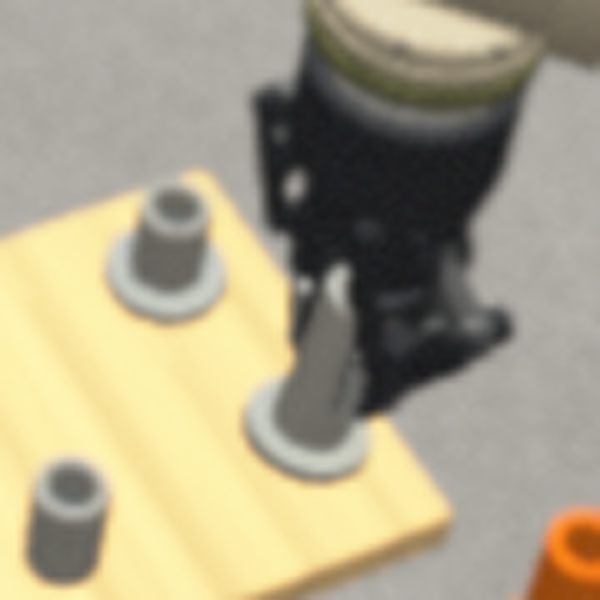

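The sleeve is pivoting in the pads, at about 6 N lateral. I'll keep going.

{"fn": "jog_arm", "kwargs": {
  "targets": [
    [0,[0,-3,0],0],
    [0,[0,-3,0],0],
    [0,[0,-3,0],0],
    [0,[0,-3,0],0],
    [0,[0,0,0],0]
  ]
}}

```text
time_s: 12.55
eef_pos: [0.4861, 0.3188, 0.0425]
orientation: [0.414, 0.574, 0.413, -0.573]
force: [3.6, -3.0, -1.1]
opening: 0.333
```

```bash
python3 - <<'E'
from h import *
to([.5073,.3113,.02])
zs('s11',(330,210,90,90))
E
```

```text
t 12.55 pos [0.4861 0.3188 0.0425] F [ 3.6 -3.  -1.1] open 0.333
total [22.5 22.5  0.4] rows 1 each [22.54 22.46  0.4 ]
z yaw -108.46288265127274 xaxis [ 2.6e-03 -9.0e-04 -1.0e+00]
```

View pics/s11z.png

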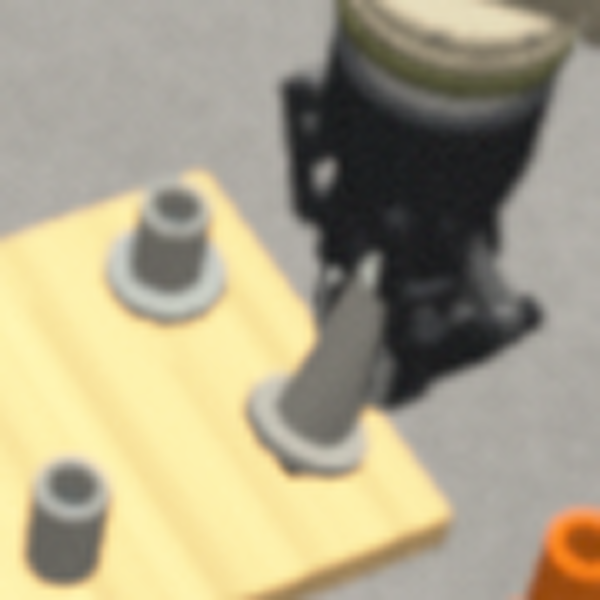

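```bash
cat >> h.py <<'E'
def tilt_edge(c,p1,p2,sgn,jaw,half=5,k=8,lo=0.0,hi=1.0,show=None):
    """edge near line p1->p2 (full-image px); returns axis dir"""
    g=cv2.cvtColor(c['img'],cv2.COLOR_RGB2GRAY).astype(np.float32)
    p1=np.array(p1,float);p2=np.array(p2,float);d=(p2-p1);L=np.hypot(*d);d/=L;n=np.array([-d[1],d[0]])
    pts=[]
    for a in np.linspace(0,L,int(L*2)):
        o=np.linspace(-half,half,int(2*half*8)+1); q=p1+a*d+o[:,None]*n
        pr=cv2.remap(g,q[:,0].astype(np.float32)[None],q[:,1].astype(np.float32)[None],cv2.INTER_CUBIC)[0]
        gr=np.convolve(np.gradient(pr),np.ones(5)/5,'same')*sgn; gr[:4]=-9;gr[-4:]=-9; i=gr.argmax(); pts.append(q[i])
    pts=np.array(pts); U=und(c,pts)
    vx,vy,x,y=cv2.fitLine(U.astype(np.float32),cv2.DIST_HUBER,0,.0001,.0001)[:,0]
    r=(U-[x,y])@[-vy,vx]; N=np.cross([x,y,1],[vx,vy,0]); Nw=np.array(c['R']).T@N
    ax=np.cross(Nw,jaw);ax/=np.linalg.norm(ax);ax*=np.sign(ax[2])
    print('rms px',np.std(r)*c['fx'],'axis',ax.round(3),'tilt deg',np.degrees(np.arccos(ax[2])).round(2)); return pts,ax
E
python3 - <<'E'
from h import *
c=load('s11');s,R=tool();j=R[:,2]
f=lambda p:np.array(p)/600*90+[330,210]-.45
a=cv2.imread('pics/s11z.png')
for (p,q) in(((290,385),(325,320)),((287,392),(338,300))):
  for sg in(1,-1):
    P,ax=tilt_edge(c,f(p),f(q),sg,j,half=3)
    if sg==-1 or 1:
        for u in P: cv2.circle(a,tuple(int(x) for x in ((u-[330,210]+.45)/90*600)),2,(0,0,255) if sg>0 else (0,255,0),-1)
cv2.imwrite('pics/s11e.png',a)
E
```

```text
rms px 1.0819332882727442 axis [-0.211  0.071  0.975] tilt deg 12.88
rms px 0.47317176318664816 axis [-0.225  0.075  0.972] tilt deg 13.7
rms px 0.9818052571505428 axis [-0.139  0.046  0.989] tilt deg 8.43
rms px 0.6097146386579508 axis [-0.139  0.046  0.989] tilt deg 8.44
```

View pics/s11e.png

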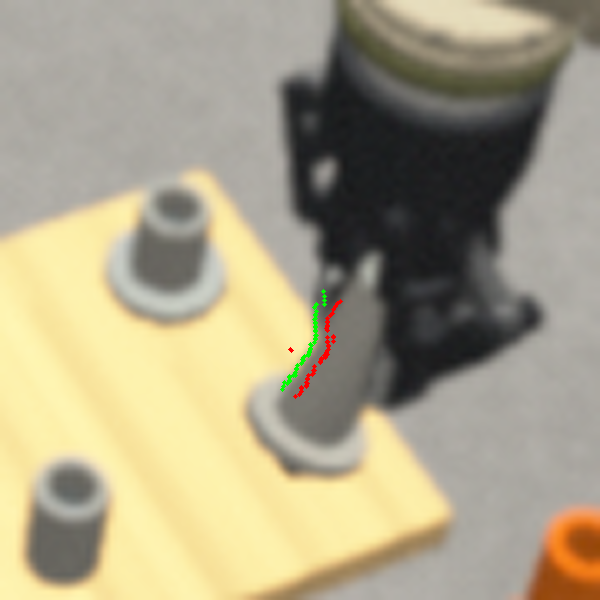

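```bash
python3 - <<'E'
from h import *
c=load('s11');s,R=tool();j=R[:,2]
f=lambda p:np.array(p)/600*90+[330,210]-.45
a=cv2.imread('pics/s11z.png')
for (p,q,col) in(((285,390),(314,325),(0,255,0)),((358,435),(384,330),(0,0,255))):
  for sg in ((-1,) if col[1] else (1,-1)):
    P,ax=tilt_edge(c,f(p),f(q),sg,j,half=2)
    for u in P: cv2.circle(a,tuple(int(x) for x in ((u-[330,210]+.45)/90*600)),1,col,-1)
a=cv2.resize(a[230:490,220:460],(780,600)[::1] if 0 else (554,600));cv2.imwrite('pics/s11f.png',a)
# expected image line for given tilts through grasp pt, for judging
g=s['eef_pos']+[0,0,.034+.019]; y=R[:,1]
for t in(10,15,20,25,30,35):
    d=-y*np.sin(np.radians(t))+np.array([0,0,np.cos(np.radians(t))])
    q=(proj(c,[g-.04*d,g+.02*d])-[330,210]+.45)/90*600; v=q[1]-q[0]; print(t,np.degrees(np.arctan2(-v[1],v[0])).round(1),q.round(0).tolist())
E
```

```text
rms px 0.3784701986419582 axis [-0.35   0.117  0.93 ] tilt deg 21.64
rms px 0.5563192679143639 axis [-0.077  0.026  0.997] tilt deg 4.65
rms px 1.0004459957316099 axis [ 0.107 -0.036  0.994] tilt deg 6.49
10 65.6 [[339.0, 399.0], [388.0, 291.0]]
15 61.5 [[331.0, 401.0], [392.0, 290.0]]
20 57.8 [[324.0, 402.0], [395.0, 289.0]]
25 54.5 [[317.0, 403.0], [399.0, 289.0]]
30 51.4 [[311.0, 403.0], [402.0, 289.0]]
35 48.6 [[305.0, 403.0], [405.0, 289.0]]
```

View pics/s11f.png

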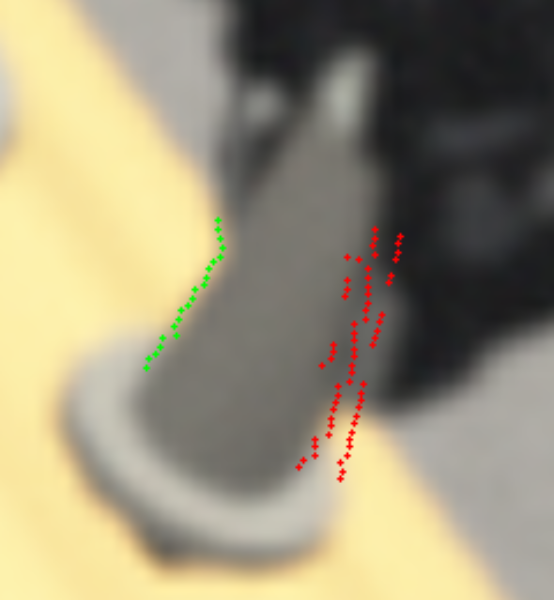

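{"fn": "jog_arm", "kwargs": {
  "targets": [
    [0,[0,-2,0],0],
    [0,[0,-2,0],0],
    [0,[0,-2,0],0],
    [0,[0,-1,0],0],
    [0,[0,0,0],0]
  ]
}}

```text
time_s: 13.1
eef_pos: [0.4797, 0.321, 0.0425]
orientation: [0.414, 0.574, 0.412, -0.573]
force: [5.2, -3.9, -1.1]
opening: 0.331
```

```bash
python3 - <<'E'
from h import *
to([.5073,.3113,.02])
c=zs('s12',(360,230,50,50))
s,R=tool();g=s['eef_pos']+[0,0,.034+.019]; y=R[:,1]
for t in(20,25,30,35):
    d=-y*np.sin(np.radians(t))+np.array([0,0,np.cos(np.radians(t))])
    q=(proj(c,[g-.04*d,g+.02*d])-[360,230]+.45)/50*600; v=q[1]-q[0]; print(t,np.degrees(np.arctan2(-v[1],v[0])).round(1),q.round(0).tolist())
E
```

```text
t 13.1 pos [0.4797 0.321  0.0425] F [ 5.2 -3.9 -1.1] open 0.331
total [22.6 29.1  0.4] rows 1 each [22.61 29.13  0.43]
z yaw -108.46990566100854 xaxis [ 3.e-03 -9.e-04 -1.e+00]
20 57.7 [[251.0, 474.0], [380.0, 270.0]]
25 54.4 [[238.0, 475.0], [386.0, 269.0]]
30 51.3 [[227.0, 475.0], [392.0, 269.0]]
35 48.5 [[216.0, 474.0], [397.0, 270.0]]
```

View pics/s12z.png

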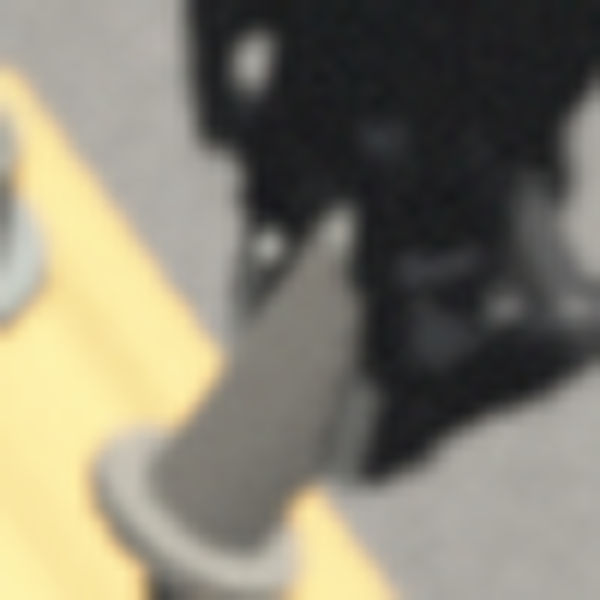

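{"fn": "jog_arm", "kwargs": {
  "targets": [
    [0,[0,-2,0],0],
    [0,[0,-2,0],0],
    [0,[0,-2,0],0],
    [0,[0,0,0],0]
  ]
}}

```text
time_s: 13.55
eef_pos: [0.4738, 0.3229, 0.0426]
orientation: [0.414, 0.574, 0.413, -0.573]
force: [3.7, -4.2, 0.1]
opening: 0.335
```

```bash
python3 - <<'E'
from h import *
to([.5073,.3113,.02])
c=zs('s13',(360,230,50,50))
s,R=tool();g=s['eef_pos']+[0,0,.034+.019]; y=R[:,1]
for t in(20,25,30,35):
    d=-y*np.sin(np.radians(t))+np.array([0,0,np.cos(np.radians(t))])
    q=(proj(c,[g-.04*d,g+.02*d])-[360,230]+.45)/50*600; v=q[1]-q[0]; print(t,np.degrees(np.arctan2(-v[1],v[0])).round(1),q.round(0).tolist())
E
```

```text
t 13.55 pos [0.4738 0.3229 0.0426] F [ 3.7 -4.2  0.1] open 0.335
total [22.7 35.4  0.4] rows 1 each [22.68 35.41  0.43]
z yaw -108.46790681255538 xaxis [ 2.6e-03 -8.0e-04 -1.0e+00]
20 57.6 [[276.0, 463.0], [406.0, 259.0]]
25 54.3 [[264.0, 464.0], [412.0, 259.0]]
30 51.3 [[253.0, 465.0], [418.0, 259.0]]
35 48.5 [[242.0, 464.0], [423.0, 259.0]]
```

View pics/s13z.png

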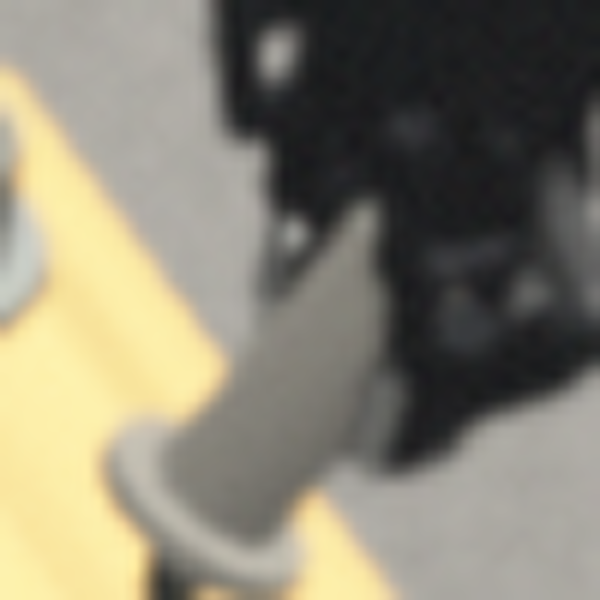

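{"fn": "jog_arm", "kwargs": {
  "targets": [
    [0,[0,-2,0],0],
    [0,[0,-2,0],0],
    [0,[0,0,0],0]
  ]
}}

```text
time_s: 13.9
eef_pos: [0.4696, 0.3242, 0.0426]
orientation: [0.414, 0.574, 0.413, -0.573]
force: [2.1, -3.8, 1.6]
opening: 0.332
```

```bash
python3 - <<'E'
from h import *
to([.5073,.3113,.02])
c=zs('s14',(360,230,50,50))
s,R=tool();j=R[:,2]
f=lambda p:np.array(p)/600*50+[360,230]-.45
a=cv2.imread('pics/s14z.png')
for (p,q,col) in(((205,410),(275,300),(0,255,0)),((300,285),(360,215),(0,0,255))):
  for sg in (1,-1):
    P,ax=tilt_edge(c,f(p),f(q),sg,j,half=2)
    for u in P: cv2.circle(a,tuple(int(x) for x in ((u-[360,230]+.45)/50*600)),1,col if sg<0 else (255,0,0),-1)
cv2.imwrite('pics/s14e.png',a)
E
```

```text
t 13.9 pos [0.4696 0.3242 0.0426] F [ 2.1 -3.8  1.6] open 0.332
total [22.7 39.8  0.3] rows 2 each [11.35 19.89  0.14]
z yaw -108.46956592738917 xaxis [ 1.8e-03 -9.0e-04 -1.0e+00]
rms px 1.5175950527221156 axis [-0.044  0.015  0.999] tilt deg 2.68
rms px 0.45006987033312507 axis [-0.422  0.141  0.895] tilt deg 26.45
rms px 0.2329779934585742 axis [-0.54   0.18   0.822] tilt deg 34.68
rms px 0.14645589623122224 axis [-0.509  0.17   0.843] tilt deg 32.5
```

View pics/s14e.png

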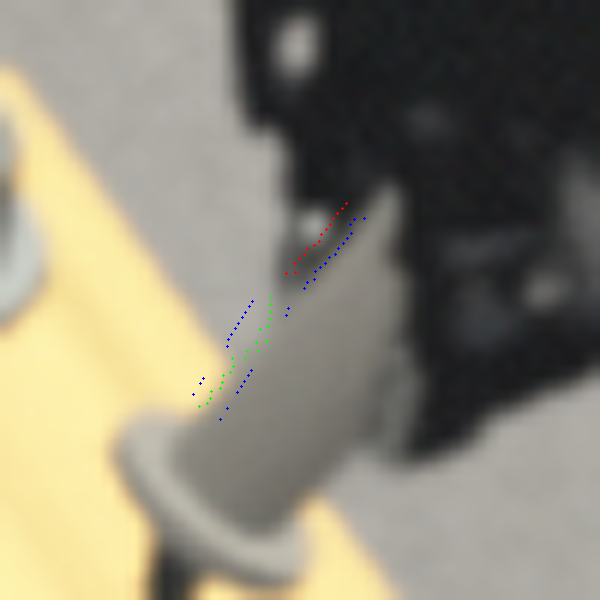

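{"fn": "jog_arm", "kwargs": {
  "targets": [
    [0,[-4,0,0],0],
    [0,[-8,0,0],0],
    [0,[-12,0,0],0],
    [0,[-15,0,0],0],
    [0,[0,0,0],0]
  ],
  "force": 30
}}

```text
time_s: 14.45
eef_pos: [0.4699, 0.3254, 0.0837]
orientation: [0.414, 0.575, 0.413, -0.572]
force: [0.4, 0.1, -3.3]
opening: 0.334
```

{"fn": "jog_arm", "kwargs": {
  "targets": [
    [0,[-30,-15,0],0],
    [0,[-30,-30,0],0],
    [0,[-30,-30,0],0],
    [0,[-5,0,0],0],
    [0,[0,0,0],0]
  ]
}}

```text
time_s: 14.95
eef_pos: [0.3978, 0.3488, 0.1769]
orientation: [0.414, 0.574, 0.414, -0.573]
force: [0.6, -0.9, -3.3]
opening: 0.335
```

```bash
python3 - <<'E'
from h import *
to([.5073,.3113,.02])
s,R=tool();c=load('scene0');print(proj(c,s['eef_pos']+[0,0,.053]))
zs('s15',(350,140,120,120))
t=snap('top','t15')
E
```

```text
t 14.95 pos [0.3978 0.3488 0.1769] F [ 0.6 -0.9 -3.3] open 0.335
total [157.1 115.5   1.3] rows 5 each [31.42 23.1   0.26]
z yaw -108.40024603670716 xaxis [ 0.0019  0.001  -1.    ]
[[428.67284399 208.9939496 ]]
```

View pics/s15z.png

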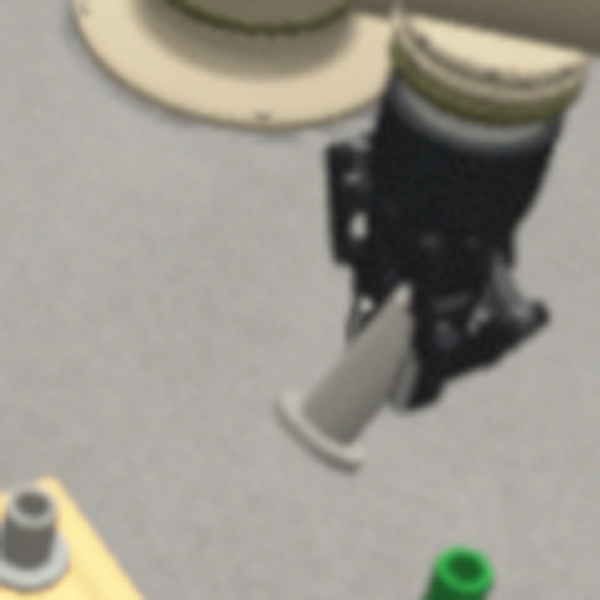

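View pics/t15.png

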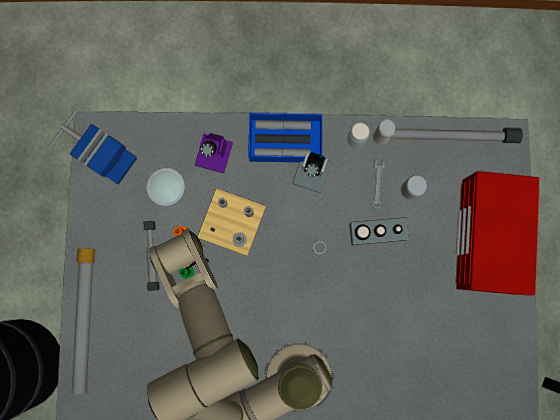

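{"fn": "jog_arm", "kwargs": {
  "targets": [
    [0,[0,0,0],0],
    [0,[-20,0,0],0],
    [0,[-30,12,10],0],
    [0,[-30,25,20],0],
    [0,[0,30,24],0]
  ],
  "force": 80
}}

```text
time_s: 15.55
eef_pos: [0.4461, 0.2758, 0.2591]
orientation: [0.414, 0.575, 0.413, -0.571]
force: [0.1, 0.1, -2.7]
opening: 0.327
```

{"fn": "jog_arm", "kwargs": {
  "targets": [
    [0,[0,33,26],0],
    [0,[0,33,26],0],
    [0,[0,33,26],0],
    [0,[0,33,26],0],
    [0,[0,33,26],0]
  ]
}}

```text
time_s: 16.05
eef_pos: [0.5606, 0.0982, 0.2549]
orientation: [-0.413, -0.573, -0.413, 0.575]
force: [0.6, 0.2, -2.8]
opening: 0.33
```

{"fn": "jog_arm", "kwargs": {
  "targets": [
    [0,[0,33,26],0],
    [0,[0,28,21],0],
    [0,[0,12,9],0],
    [0,[0,0,0],0],
    [0,[0,0,0],0]
  ]
}}

```text
time_s: 16.55
eef_pos: [0.6108, 0.0246, 0.2554]
orientation: [-0.413, -0.573, -0.414, 0.574]
force: [0.5, 0.6, -2.1]
opening: 0.324
```

```bash
python3 - <<'E'
from h import *
to([.636,-.008,.21])
s,R=tool();c=load('scene0');print(proj(c,s['eef_pos']+[0,0,.053]))
snap('scene','s16')
E
```

```text
t 16.55 pos [0.6108 0.0246 0.2554] F [ 0.5  0.6 -2.1] open 0.324
total [45.4 34.3 23. ] rows 2 each [22.69 17.16 11.48]
z yaw -108.47033211305028 xaxis [-1.6e-03  6.0e-04 -1.0e+00]
[[264.066062   155.69474955]]
```

View pics/s16.png

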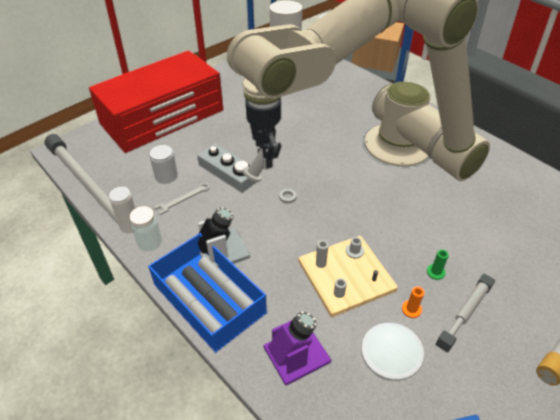

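{"fn": "jog_arm", "kwargs": {
  "targets": [
    [0,[10,17,11.5],0],
    [0,[10,17,11.5],0],
    [0,[10,0,0],0],
    [0,[0,0,0],0],
    [0,[0,0,0],0]
  ]
}}

```text
time_s: 17.1
eef_pos: [0.636, -0.0082, 0.2259]
orientation: [-0.413, -0.574, -0.414, 0.574]
force: [-0.3, -0.6, -2.3]
opening: 0.327
```

```bash
python3 - <<'E'
from h import *
to([.636,-.008,.21])
c=zs('s17',(200,130,100,100)); s,R=tool()
g=s['eef_pos']+[0,0,.053];d=np.array([-.474,.159,.866])
print((proj(c,[g,g-.05*d,g+.03*d,[.7025,-.03,.14],np.array([.7025,-.03,.14])+.1*d,np.array([.7025,-.03,.14])+.18*d])-[200,130])*6)
t=snap('top','t17')
E
```

```text
t 17.1 pos [ 0.636  -0.0082  0.2259] F [-0.3 -0.6 -2.3] open 0.327
total [15.9 -0.1 -0.2] rows 1 each [15.9  -0.06 -0.17]
z yaw -108.45457063038513 xaxis [-8.e-04  3.e-04 -1.e+00]
[[281.87624224 200.55879675]
 [228.84412412 300.5148632 ]
 [314.82505955 138.58549091]
 [143.40446465 501.2664306 ]
 [242.63340404 315.18332039]
 [328.46515013 154.89331179]]
```

View pics/s17z.png

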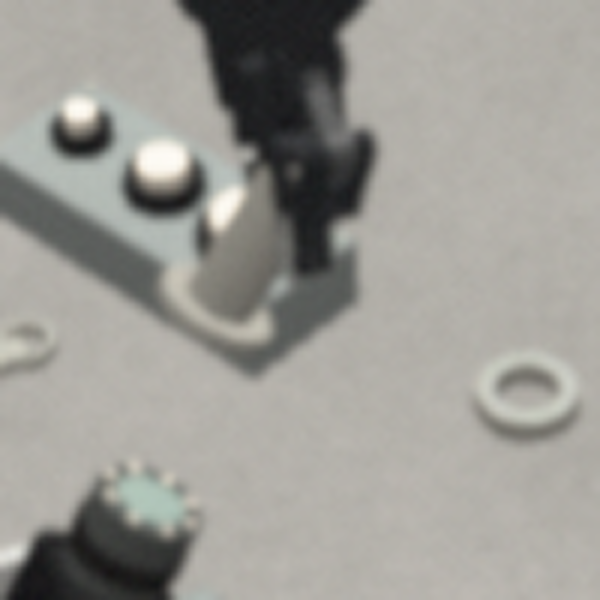

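View pics/t17.png

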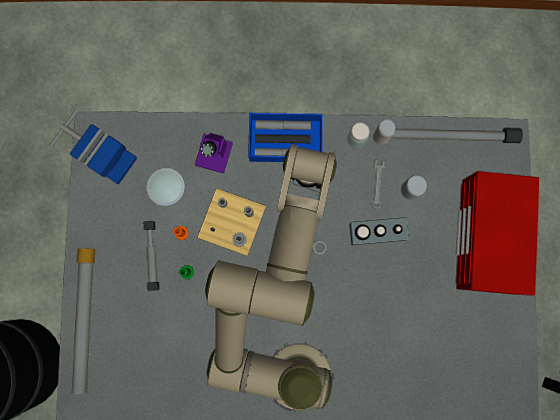

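```bash
python3 - <<'E'
from h import *
s,R=tool();j=R[:,2]
def run(f,box,lines,out):
    c=load(f);x,y,w,h=box;k=600/w; F=lambda p:(np.array(p)+.5)/k-.5+[x,y]
    a=cv2.imread(f'pics/{f}z.png')
    for p,q,sg in lines:
        P,ax=tilt_edge(c,F(p),F(q),sg,j,half=2)
        for u in P: cv2.circle(a,tuple(int(v) for v in ((u-[x,y]+.5)*k)),1,(0,0,255),-1)
    return a
a=run('s15',(350,140,120,120),[((305,412),(348,350),-1),((358,425),(388,378),-1),((358,425),(388,378),1),((306,410),(380,306),-1)],'')
b=run('s17',(200,130,100,100),[((199,288),(255,180),-1),((260,300),(282,260),1),((199,288),(225,238),-1)],'')
cv2.imwrite('pics/e17.png',np.hstack([cv2.resize(a[260:500,240:480],(400,400)),cv2.resize(b[130:370,130:370],(400,400))]))
c=load('s17');g=s['eef_pos']+[0,0,.05]
for t in(20,25,30,35):
    d=-R[:,1]*np.sin(np.radians(t))+np.array([0,0,np.cos(np.radians(t))]);q=proj(c,[g-.04*d,g+.03*d]);v=q[1]-q[0];print(t,np.degrees(np.arctan2(-v[1],v[0])))
E
```

```text
rms px 0.3646350265886494 axis [-0.514  0.171  0.841] tilt deg 32.8
rms px 0.5573202928207938 axis [-0.69   0.23   0.686] tilt deg 46.65
rms px 0.8205770453411014 axis [ 0.066 -0.022  0.998] tilt deg 4.02
rms px 0.7695053992258757 axis [-0.378  0.126  0.917] tilt deg 23.46
rms px 0.9190131214259695 axis [-0.499  0.166  0.85 ] tilt deg 31.76
rms px 0.26514487341624304 axis [-0.473  0.157  0.867] tilt deg 29.89
rms px 0.7701472522655777 axis [-0.742  0.247  0.623] tilt deg 51.47
20 71.43809278824368
25 66.60148441673248
30 62.02171285544787
35 57.66855479184744
```

View pics/e17.png

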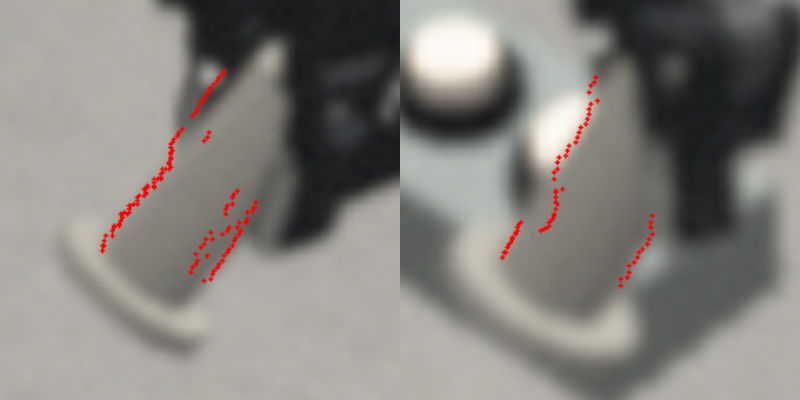

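```bash
python3 - <<'E'
from h import *
from scipy.optimize import least_squares
s,R=tool();j=R[:,2];y=R[:,1]
def fit(f,box,poly,fl):
    c=load(f);x,yy,w,h=box;k=600/w;C=cloud(c)
    def reg(poly):
        m=np.zeros((420,560),np.uint8);cv2.fillPoly(m,[np.round((np.array(poly)+.5)/k-.5+[x,yy]).astype(int)],1);return C[m>0]
    P=reg(poly);P=P[np.isfinite(P[:,0])]
    med=np.median(P,0);P=P[np.linalg.norm(P-med,axis=1)<.06];print(f,len(P),med.round(4))
    o=-np.array(c['R']).T@np.array(c['t']);v=(med-o)/np.linalg.norm(med-o)
    def res(p,ax=None):
        th=p[2]; d=-y*np.sin(th)+np.array([0,0,np.cos(th)]); n=np.cross(j,d); q=P-med; 
        return np.hypot(q@j-p[0],q@n-p[1])-.015
    a=[]
    n0=np.cross(j,[0,0,1])
    r=least_squares(res,[v@j*.015,v@n0*.015,.5],loss='soft_l1',f_scale=.002)
    J=r.jac;cov=np.linalg.inv(J.T@J)*np.mean(r.fun**2)
    th=r.x[2];d=-y*np.sin(th)+np.array([0,0,np.cos(th)]);n=np.cross(j,d)
    print('tilt',np.degrees(th),'+-',np.degrees(cov[2,2]**.5),'rms',np.std(res(r.x)),'axis pt',med+r.x[0]*j+r.x[1]*n)
    if len(fl):
        Q=reg(fl);print('flange top pts axial',np.median((Q-med)@d),'ends',np.percentile((P-med)@d,[1,99]))
    return
g=lambda L,ox:[((a-ox)/1.6667+0,b/1.6667+0) for a,b in L]
T=[((a-400)/1.6667+130,b/1.6667+130) for a,b in[(545,255),(600,290),(625,270),(645,200),(640,100),(618,85),(590,150)]]
fit('s17',(200,130,100,100),T,[])
T=[(a/1.6667+240,b/1.6667+260) for a,b in[(115,245),(165,285),(190,280),(240,190),(270,100),(255,80),(190,160)]]
fit('s15',(350,140,120,120),T,[])
E
```

```text
s17 140 [ 0.6557 -0.003   0.271 ]
tilt 33.540203657940715 +- 1.4380089482291987 rms 0.0019956286271619462 axis pt [ 0.64519222 -0.01003041  0.26590785]
s15 201 [0.4214 0.3456 0.2221]
tilt 35.73275305417981 +- 0.5931730715004611 rms 0.0017176581094480062 axis pt [0.40936903 0.34382368 0.21430234]
```

```bash
python3 - <<'E'
from h import *
s,R=tool();y=R[:,1];j=R[:,2]
c=load('s15');g=np.array([.4094,.3438,.2143])
for t in(25,30,35):
    d=-y*np.sin(np.radians(t))+np.array([0,0,np.cos(np.radians(t))]);n=np.cross(j,d)
    for o in(0,1):
        # silhouette left: tangent offset
        cam=-np.array(c['R']).T@c['t']; v=cam-g; v-=v@d*d; v/=np.linalg.norm(v); w=np.cross(d,v)
        for sg in(-1,1):
            b=g+sg*.015*w
            q=proj(c,[b-.03*d,b+.03*d]);u=q[1]-q[0]
        
            if o: print(t,sg,np.degrees(np.arctan2(-u[1],u[0])).round(2),q.round(1).tolist())
x0,y0,w,h=395,185,50,55
im=cv2.resize(cv2.cvtColor(c['img'],cv2.COLOR_RGB2BGR)[y0:y0+h,x0:x0+w],None,fx=10,fy=10,interpolation=cv2.INTER_CUBIC);cv2.imwrite('pics/s15b.png',im)
E
```

```text
25 -1 55.01 [[410.3, 220.9], [424.0, 201.4]]
25 1 54.16 [[421.0, 228.3], [435.1, 208.9]]
30 -1 52.13 [[409.8, 220.6], [424.9, 201.2]]
30 1 51.39 [[420.2, 228.5], [435.6, 209.2]]
35 -1 49.4 [[409.3, 220.3], [425.8, 201.1]]
35 1 48.78 [[419.3, 228.7], [436.0, 209.6]]
```

View pics/s15b.png

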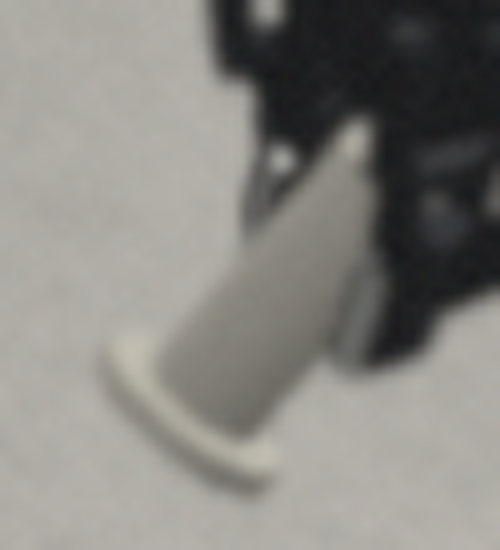

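{"fn": "jog_arm", "kwargs": {
  "targets": [
    [0,[0,0,-30],0],
    [0,[0,0,-40],0],
    [0,[0,0,-20],0],
    [0,[0,0,0],0],
    [0,[0,0,0],0]
  ]
}}

```text
time_s: 17.7
eef_pos: [0.6645, 0.0772, 0.2265]
orientation: [0.414, 0.574, 0.413, -0.573]
force: [1.0, 0.2, -3.9]
opening: 0.328
```

```bash
python3 - <<'E'
from h import *
to([.636,-.008,.21])
L=[read_camera('scene') for _ in range(6)]
c=L[0];c['img']=np.mean([l['img'] for l in L],0).round().astype(np.uint8)
d=np.array([l['depth'] for l in L]);print('depth noise',np.std(d,0)[150:160,300:310].mean(),np.std(d[0][380:,:100]-0) )
c['depth']=np.median(d,0);pickle.dump(c,open('pics/s18.pkl','wb'))
s,R=tool();p=proj(c,s['eef_pos']+[0,0,.045])[0];print(p)
x0,y0=int(p[0])-32,int(p[1])-22;print(x0,y0)
cv2.imwrite('pics/s18b.png',cv2.resize(cv2.cvtColor(c['img'],cv2.COLOR_RGB2BGR)[y0:y0+55,x0:x0+55],None,fx=10,fy=10,interpolation=cv2.INTER_CUBIC))
print(get_state()['time_s'])
E
```

```text
t 17.7 pos [0.6645 0.0772 0.2265] F [ 1.   0.2 -3.9] open 0.328
total [16.5 -0.2 89.8] rows 3 each [ 5.51 -0.06 29.95]
z yaw -108.41209676491316 xaxis [ 5.e-04 -4.e-04 -1.e+00]
depth noise 0.020620229 0.10515468
[261.69513607 189.96721934]
229 167
18.0
```

View pics/s18b.png

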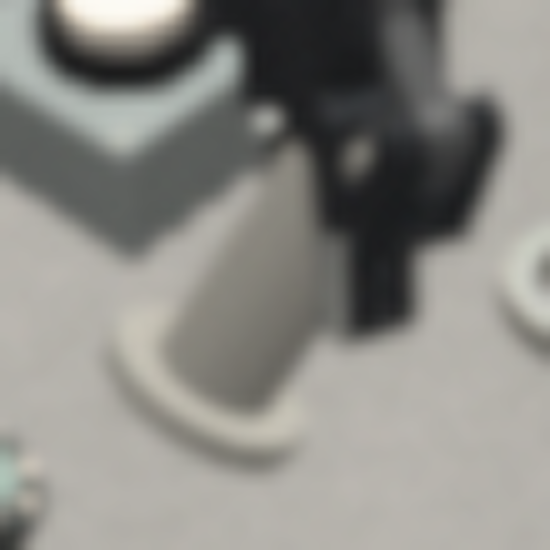

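```bash
python3 - <<'E'
from h import *
from scipy.optimize import least_squares
s,R=tool();y=R[:,1];j=R[:,2];c=load('s18');x0,y0=229,167
F=lambda p:(np.array(p)+.5)/10-.5+[x0,y0]
a=cv2.imread('pics/s18b.png')
for p,q,sg in[((172,325),(262,170),-1),((178,315),(225,235),-1),((278,392),(318,340),1),((278,392),(318,340),-1)]:
    P,ax=tilt_edge(c,F(p),F(q),sg,j,half=1.8)
    for u in P: cv2.circle(a,tuple(int(v) for v in ((u-[x0,y0]+.5)*10)),1,(0,0,255) if sg<0 else (255,0,0),-1)
cv2.imwrite('pics/s18e.png',a)
C=cloud(c);m=np.zeros((420,560),np.uint8)
cv2.fillPoly(m,[np.round(F([(190,340),(245,385),(265,370),(310,290),(305,190),(285,180),(230,260)])).astype(int)],1)
P=C[m>0];med=np.median(P,0);P=P[np.linalg.norm(P-med,axis=1)<.05]
o=-np.array(c['R']).T@np.array(c['t']);v=(med-o)/np.linalg.norm(med-o)
def res(p):
    d=-y*np.sin(p[2])+np.array([0,0,np.cos(p[2])]);n=np.cross(j,d);q=P-med;return np.hypot(q@j-p[0],q@n-p[1])-.015
r=least_squares(res,[v@j*.015,v@np.cross(j,[0,0,1])*.015,.5],loss='soft_l1',f_scale=.002)
th=r.x[2];d=-y*np.sin(th)+np.array([0,0,np.cos(th)]);n=np.cross(j,d)
ap=med+r.x[0]*j+r.x[1]*n
print(len(P),'tilt',np.degrees(th),np.std(res(r.x)),'axis pt',ap,'tcp',s['eef_pos'])
rel=ap-s['eef_pos'];print('in tool j,y:',rel@j,rel@y,rel[2])
E
```

```text
rms px 0.26770898461118 axis [-0.551  0.185  0.814] tilt deg 35.52
rms px 0.2623579951317143 axis [-0.549  0.184  0.816] tilt deg 35.35
rms px 0.2125691085647679 axis [-0.505  0.169  0.846] tilt deg 32.17
rms px 0.6407320993895008 axis [-0.934  0.313  0.173] tilt deg 80.06
154 tilt 33.92833398640754 0.000793511887600169 axis pt [0.67575973 0.07162825 0.26351094] tcp [0.66454999 0.07623165 0.22640747]
in tool j,y: 0.0008037001387775705 0.012100214540933331 0.037103469312460974
```

View pics/s18e.png

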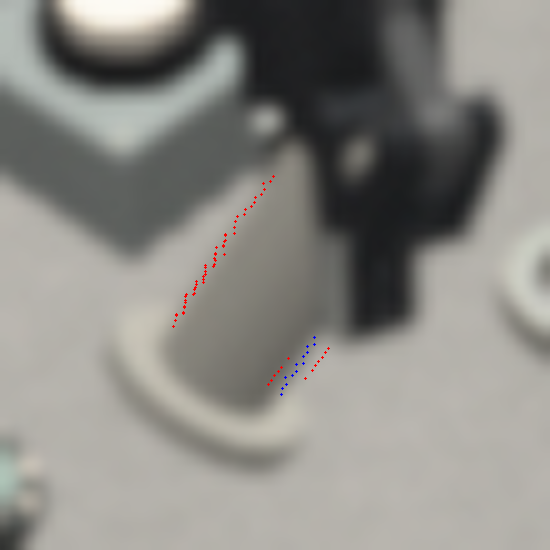

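```bash
cat >> h.py <<'E'
from scipy.optimize import least_squares
def cyl(c,polypx,r=.015,rad=.05,ax0=(0,0,1)):
    C=cloud(c);m=np.zeros((420,560),np.uint8);cv2.fillPoly(m,[np.round(polypx).astype(int)],1)
    P=C[m>0];P=P[np.isfinite(P[:,0])];med=np.median(P,0);P=P[np.linalg.norm(P-med,axis=1)<rad]
    o=-np.array(c['R']).T@np.array(c['t']);v=(med-o)/np.linalg.norm(med-o)
    z=np.array(ax0,float);z/=np.linalg.norm(z);e1=np.cross(z,[.3,.9,.1]);e1/=np.linalg.norm(e1);e2=np.cross(z,e1)
    def ax(p): d=z+p[0]*e1+p[1]*e2;return d/np.linalg.norm(d)
    def res(p):
        q=P-med-(p[2]*e1+p[3]*e2);return np.linalg.norm(np.cross(q,ax(p)),axis=1)-r
    s=least_squares(res,[0,0,v@e1*r,v@e2*r],loss='soft_l1',f_scale=.0015)
    d=ax(s.x);J=s.jac;cov=np.linalg.inv(J.T@J)*np.mean(s.fun**2)
    p0=med+s.x[2]*e1+s.x[3]*e2
    print(len(P),'axis',d.round(4),'tilt',np.degrees(np.arccos(d[2])).round(2),'yaw',np.degrees(np.arctan2(d[1],d[0])).round(1),'sd deg',np.degrees(np.sqrt(np.diag(cov))[:2]).round(2),'rms mm',(1000*np.std(res(s.x))).round(2),'pt',p0.round(4));return p0,d,P
E
python3 - <<'E'
from h import *
c=load('s18');F=lambda p:(np.array(p)+.5)/10-.5+[229,167]
cyl(c,F([(190,340),(245,385),(265,370),(310,290),(305,190),(285,180),(230,260)]),ax0=(-.5,.17,.85))
# uprights from original scene (s12.. frames also): zoom z2 scale 400/110 offset 290,225
G=lambda p:(np.array(p)+.5)*110/400-.5+[290,225]
L=[load(f) for f in('scene0','s1','s2','s3','s4','s5')]
c0=dict(L[0]);c0['depth']=np.median([l['depth'] for l in L],0)
print('LF upright');cyl(c0,G([(305,140),(330,140),(320,200),(300,200)]))
print('LP upright');cyl(c0,G([(105,82),(127,82),(122,145),(103,145)]))
E
```

```text
154 axis [-0.5307  0.1927  0.8254] tilt 34.37 yaw 160.0 sd deg [0.62 0.72] rms mm 0.79 pt [0.6756 0.0718 0.2638]
LF upright
126 axis [-0.0059 -0.0156  0.9999] tilt 0.96 yaw -110.9 sd deg [0.9  0.72] rms mm 1.21 pt [0.5041 0.3108 0.0706]
LP upright
124 axis [-1.440e-02  1.000e-04  9.999e-01] tilt 0.83 yaw 179.8 sd deg [0.76 0.54] rms mm 0.97 pt [0.5654 0.1833 0.0676]
```

```bash
python3 - <<'E'
from h import *
s,R=tool();c=load('s18');F=lambda p:(np.array(p)+.5)/10-.5+[229,167]
p0,d,P=cyl(c,F([(190,340),(245,385),(265,370),(310,290),(305,190),(285,180),(230,260)]),ax0=(-.5,.17,.85))
C=cloud(c)
for q in[(135,350),(150,375),(170,395),(190,412),(215,425),(240,435),(265,435),(285,430),(140,330)]:
    u=np.round(F(q)).astype(int);X=C[u[1],u[0]];a=(X-p0)@d;print(q,X.round(4),'axial',(a*1000).round(1),'rad',(1000*np.linalg.norm(X-p0-a*d)).round(1))
for q in[(290,150),(285,165),(295,160),(300,155)]:
    u=np.round(F(q)).astype(int);X=C[u[1],u[0]];a=(X-p0)@d;print('top',q,X.round(4),'axial',(a*1000).round(1),'rad',(1000*np.linalg.norm(X-p0-a*d)).round(1))
# predicted px of plain-end and flange circles for face axial guess
for a0 in(-.044,-.048,-.052):
    e1=np.cross(d,[0,0,1]);e1/=np.linalg.norm(e1);e2=np.cross(d,e1);t=np.linspace(0,2*np.pi,73)
    o=[]
    for ax,r in((a0,.025),(a0+.008,.025),(a0+.08,.015)):
        q=(proj(c,p0+ax*d+r*(np.cos(t)[:,None]*e1+np.sin(t)[:,None]*e2))-[229,167]+.5)*10;o.append((q[:,0].min().round(),q[:,0].max().round(),q[:,1].min().round(),q[:,1].max().round()))
    print(a0,o)
E
```

```text
154 axis [-0.5307  0.1927  0.8254] tilt 34.37 yaw 160.0 sd deg [0.62 0.72] rms mm 0.79 pt [0.6756 0.0718 0.2638]
(135, 350) [0.7097 0.0603 0.2525] axial -29.6 rad 23.4
(150, 375) [0.71   0.0676 0.2518] axial -29.0 rad 22.6
(170, 395) [0.7102 0.0746 0.2508] axial -28.6 rad 23.6
(190, 412) [0.7089 0.0796 0.2473] axial -29.7 rad 23.6
(215, 425) [0.7061 0.0831 0.2448] axial -29.7 rad 23.2
(240, 435) [0.7003 0.0863 0.2399] axial -30.0 rad 22.1
(265, 435) [0.6956 0.0874 0.2375] axial -29.3 rad 21.9
(285, 430) [0.6899 0.0875 0.2336] axial -29.5 rad 22.3
(140, 330) [0.7013 0.0533 0.248 ] axial -30.3 rad 18.4
top (290, 150) [0.6711 0.0725 0.2972] axial 30.1 rad 15.1
top (285, 165) [0.6723 0.0704 0.2935] axial 26.0 rad 14.8
top (295, 160) [0.6722 0.0737 0.2957] axial 28.5 rad 14.8
top (300, 155) [0.6704 0.0752 0.2986] axial 32.1 rad 14.7
-0.044 [(np.float64(90.0), np.float64(282.0), np.float64(342.0), np.float64(492.0)), (np.float64(107.0), np.float64(299.0), np.float64(317.0), np.float64(466.0)), (np.float64(305.0), np.float64(423.0), np.float64(106.0), np.float64(195.0))]
-0.048 [(np.float64(81.0), np.float64(273.0), np.float64(355.0), np.float64(505.0)), (np.float64(98.0), np.float64(291.0), np.float64(330.0), np.float64(479.0)), (np.float64(296.0), np.float64(413.0), np.float64(120.0), np.float64(209.0))]
-0.052 [(np.float64(73.0), np.float64(265.0), np.float64(368.0), np.float64(518.0)), (np.float64(90.0), np.float64(282.0), np.float64(342.0), np.float64(492.0)), (np.float64(287.0), np.float64(404.0), np.float64(133.0), np.float64(223.0))]
```

{"fn": "jog_arm", "kwargs": {
  "targets": [
    [0,[0,-20,-13],0],
    [0,[0,-35,-23],0],
    [0,[0,-35,-23],0],
    [0,[0,-35,-23],0],
    [0,[0,-35,-23],0]
  ]
}}

```text
time_s: 18.5
eef_pos: [0.545, 0.228, 0.2264]
orientation: [0.413, 0.574, 0.413, -0.574]
force: [1.1, 0.6, -2.1]
opening: 0.325
```

{"fn": "jog_arm", "kwargs": {
  "targets": [
    [0,[0,-35,-23],0],
    [0,[0,-35,-23],0],
    [0,[0,-24,-15],0],
    [0,[0,-10,-6],0],
    [0,[0,0,0],0]
  ]
}}

```text
time_s: 19.0
eef_pos: [0.4682, 0.3243, 0.2265]
orientation: [0.414, 0.574, 0.414, -0.573]
force: [0.2, -1.0, -2.9]
opening: 0.326
```

{"fn": "jog_arm", "kwargs": {
  "targets": [
    [0,[20,0,0],0],
    [0,[30,0,0],0],
    [0,[20,0,0],0],
    [0,[0,0,0],0],
    [0,[0,0,0],0]
  ]
}}

```text
time_s: 19.5
eef_pos: [0.4699, 0.323, 0.1568]
orientation: [0.413, 0.574, 0.413, -0.574]
force: [-0.5, 0.8, -2.3]
opening: 0.327
```

```bash
python3 - <<'E'
from h import *
to([.4689,.3234,.048])
zs('s19',(340,200,80,80))
E
```

```text
t 19.5 pos [0.4699 0.323  0.1568] F [-0.5  0.8 -2.3] open 0.327
total [ 1.088e+02 -1.100e+00 -1.000e-01] rows 3 each [ 3.627e+01 -3.800e-01 -2.000e-02]
z yaw -108.54386862541055 xaxis [ 8.e-04  1.e-04 -1.e+00]
```

View pics/s19z.png

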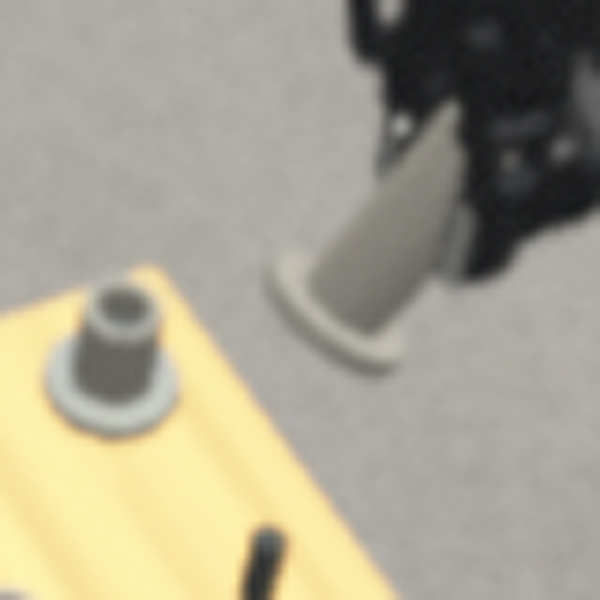

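```bash
python3 - <<'E'
from h import *
s,R=tool();c=load('s19');k=600/80;F=lambda p:(np.array(p)+.5)/k-.5+[340,200]
p0,d,P=cyl(c,F([(330,275),(375,315),(395,300),(445,205),(448,140),(425,150),(360,235)]),ax0=(-.5,.17,.85))
C=cloud(c)
L=[]
for q in[(285,285),(297,305),(315,325),(335,340),(355,350),(375,355),(390,352)]:
    u=np.round(F(q)).astype(int);X=C[u[1],u[0]];a=(X-p0)@d;L.append(X);print('axial',(a*1000).round(1),'rad',(1000*np.linalg.norm(X-p0-a*d)).round(1))
L=np.array(L);print('rel p0',p0-s['eef_pos'])
for q in[(267,535),(267,540)]:print('post',plane(c,[F(q)],.055))
f=p0+d*(np.median((L-p0)@d)-.008);print('face',f,'rel',f-s['eef_pos'])
E
```

```text
180 axis [-0.5408  0.206   0.8155] tilt 35.36 yaw 159.1 sd deg [0.75 1.25] rms mm 1.45 pt [0.4793 0.3193 0.1974]
axial -34.1 rad 24.7
axial -35.4 rad 24.0
axial -35.0 rad 24.3
axial -35.3 rad 25.3
axial -33.2 rad 25.5
axial -34.7 rad 22.0
axial -34.1 rad 21.3
rel p0 [ 0.0093144  -0.0039898   0.03997616]
post [[0.50477578 0.3101889  0.055     ]]
post [[0.50636286 0.31151099 0.055     ]]
face [0.50238389 0.31053658 0.16258221] rel [ 0.03242261 -0.01279107  0.00512993]
```

{"fn": "jog_arm", "kwargs": {
  "targets": [
    [0,[20,-2,0],0],
    [0,[30,0,0],0],
    [0,[25,0,0],0],
    [0,[10,0,0],0],
    [0,[0,0,0],0]
  ],
  "force": 30
}}

```text
time_s: 20.05
eef_pos: [0.4671, 0.3242, 0.0712]
orientation: [-0.413, -0.574, -0.413, 0.574]
force: [0.4, 0.3, -2.4]
opening: 0.326
```

```bash
python3 - <<'E'
from h import *
to([.4689,.3234,.048])
zs('s20',(350,220,60,60))
E
```

```text
t 20.05 pos [0.4671 0.3242 0.0712] F [ 0.4  0.3 -2.4] open 0.326
total [23.2  2.   0.2] rows 1 each [23.21  2.01  0.22]
z yaw -108.47676308854861 xaxis [-4.e-04 -2.e-04 -1.e+00]
```

View pics/s20z.png

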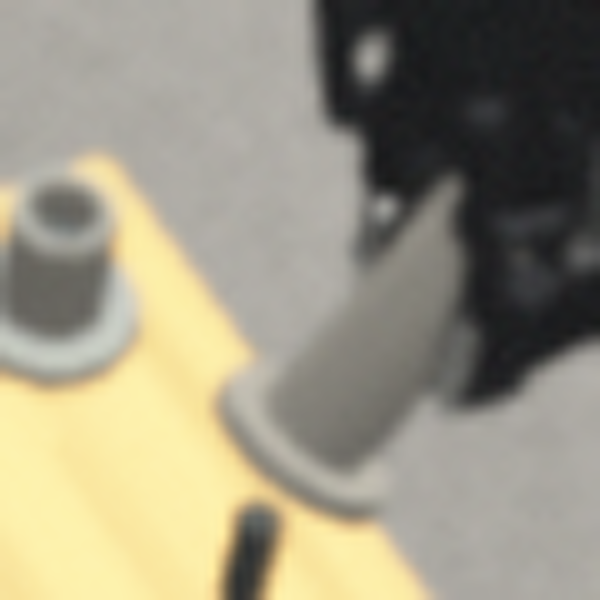

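{"fn": "jog_arm", "kwargs": {
  "targets": [
    [0,[8,0,0],0],
    [0,[6,0,0],0],
    [0,[5,0,0],0],
    [0,[4,0,0],0],
    [0,[0,0,0],0]
  ],
  "force": 20
}}

```text
time_s: 20.6
eef_pos: [0.4665, 0.3243, 0.0476]
orientation: [-0.413, -0.573, -0.413, 0.574]
force: [-0.1, 0.4, -2.8]
opening: 0.323
```

{"fn": "jog_arm", "kwargs": {
  "targets": [
    [0,[0,2,0],0],
    [0,[0,2,0],0],
    [0,[0,1,0],0],
    [0,[0,0,0],0]
  ]
}}

```text
time_s: 21.0
eef_pos: [0.4718, 0.3228, 0.0483]
orientation: [0.413, 0.574, 0.413, -0.574]
force: [-0.0, -0.2, -2.0]
opening: 0.326
```

```bash
python3 - <<'E'
from h import *
to([.4689,.3234,.048])
zs('s21',(350,220,60,60))
E
```

```text
t 21.0 pos [0.4718 0.3228 0.0483] F [-0.  -0.2 -2. ] open 0.326
total [ 0.3 -3.   0.3] rows 1 each [ 0.3  -2.97  0.31]
z yaw -108.47482477710064 xaxis [ 4.e-04  1.e-04 -1.e+00]
```

View pics/s21z.png

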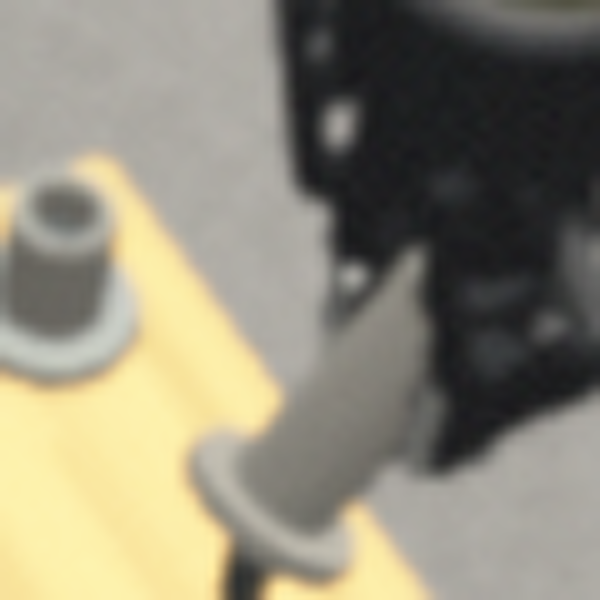

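{"fn": "jog_arm", "kwargs": {
  "targets": [
    [0,[0,1.5,0],0],
    [0,[0,0,0],0]
  ]
}}

```text
time_s: 21.25
eef_pos: [0.4731, 0.3223, 0.0482]
orientation: [0.413, 0.574, 0.413, -0.574]
force: [0.4, -0.6, -2.2]
opening: 0.331
```

{"fn": "jog_arm", "kwargs": {
  "targets": [
    [0,[0,1.5,0],0],
    [0,[0,0,0],0]
  ]
}}

```text
time_s: 21.45
eef_pos: [0.4738, 0.322, 0.0481]
orientation: [-0.413, -0.573, -0.414, 0.574]
force: [-3.8, 0.9, -2.1]
opening: 0.329
```

{"fn": "jog_arm", "kwargs": {
  "targets": [
    [0,[0,1.5,0],0],
    [0,[0,0,0],0]
  ]
}}

```text
time_s: 21.65
eef_pos: [0.4743, 0.3218, 0.0482]
orientation: [-0.413, -0.573, -0.414, 0.575]
force: [-7.7, 3.4, 0.8]
opening: 0.324
```

{"fn": "jog_arm", "kwargs": {
  "targets": [
    [0,[0,1.5,0],0],
    [0,[0,1.5,0],0],
    [0,[0,0,0],0]
  ]
}}

```text
time_s: 21.95
eef_pos: [0.4749, 0.3215, 0.0481]
orientation: [-0.411, -0.572, -0.415, 0.576]
force: [-14.4, 7.2, 6.0]
opening: 0.327
```

```bash
cat >> h.py <<'E'
def meas(L,name,poly,fl,k,x0,y0):
    pass
def avg(n=4):
    L=[read_camera('scene') for _ in range(n)];c=L[0];c['img']=np.mean([l['img'] for l in L],0).round().astype(np.uint8)
    d=np.array([l['depth'] for l in L]);c['depth']=np.median(d,0);return c
E
python3 - <<'E'
from h import *
to([.4689,.3234,.048])
c=avg(4);pickle.dump(c,open('pics/s22.pkl','wb'))
cv2.imwrite('pics/s22z.png',cv2.resize(cv2.cvtColor(c['img'],cv2.COLOR_RGB2BGR)[220:280,350:410],(600,600),interpolation=cv2.INTER_CUBIC))
E
```

```text
t 21.95 pos [0.4749 0.3215 0.0481] F [-14.4   7.2   6. ] open 0.327
total [ 0.1 -6.3  0.1] rows 1 each [ 0.1  -6.31  0.09]
z yaw -108.44045691969318 xaxis [-0.0077  0.0012 -1.    ]
```

View pics/s22z.png

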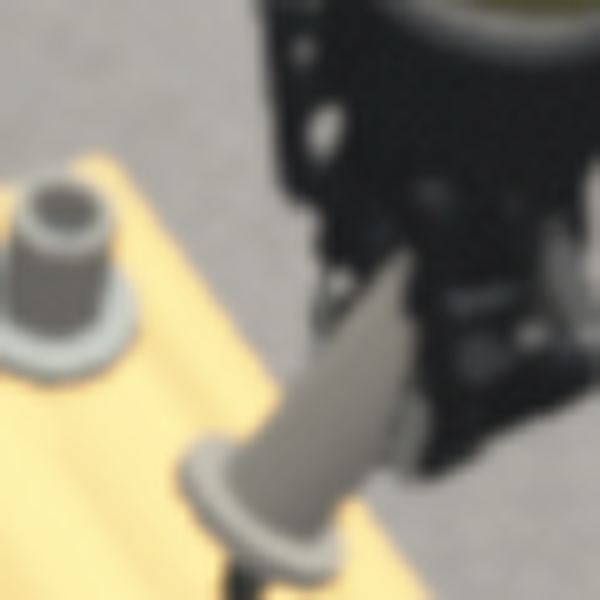

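{"fn": "jog_arm", "kwargs": {
  "targets": [
    [0,[-1.5,0,0],0],
    [0,[-1.5,0,0],0],
    [0,[0,0,0],0]
  ],
  "force": 20
}}

```text
time_s: 22.45
eef_pos: [0.4746, 0.321, 0.0498]
orientation: [-0.412, -0.571, -0.415, 0.576]
force: [-13.0, 4.7, -2.7]
opening: 0.326
```

```bash
python3 - <<'E'
from h import *
to([.4689,.3234,.048])
c=load('s22');F=lambda p:(np.array(p)+.5)/10-.5+[350,220]
p0,d,P=cyl(c,F([(250,470),(295,515),(320,500),(390,400),(400,300),(385,295),(300,400)]),ax0=(-.5,.17,.85))
C=cloud(c)
for q in[(195,470),(205,500),(225,525),(250,545),(280,565),(305,570),(325,560)]:
    u=np.round(F(q)).astype(int);X=C[u[1],u[0]];a=(X-p0)@d;print('axial',(a*1000).round(1),'rad',(1000*np.linalg.norm(X-p0-a*d)).round(1))
E
```

```text
t 22.45 pos [0.4746 0.321  0.0498] F [-13.    4.7  -2.7] open 0.326
total [ 1.8 -6.2 -0.5] rows 1 each [ 1.84 -6.19 -0.51]
z yaw -108.43552356666885 xaxis [-9.2e-03 -2.0e-04 -1.0e+00]
168 axis [-0.5253  0.183   0.831 ] tilt 33.8 yaw 160.8 sd deg [0.47 0.8 ] rms mm 0.99 pt [0.4833 0.3185 0.09  ]
axial -36.8 rad 24.3
axial -39.4 rad 23.1
axial -38.0 rad 24.6
axial -36.8 rad 24.3
axial -36.5 rad 25.5
axial -36.6 rad 26.0
axial -35.9 rad 21.8
```

{"fn": "jog_arm", "kwargs": {
  "targets": [
    [0,[0,1.5,0],0],
    [0,[0,0,0],0]
  ]
}}

```text
time_s: 22.65
eef_pos: [0.4764, 0.3204, 0.0501]
orientation: [-0.412, -0.571, -0.415, 0.576]
force: [-12.5, 5.1, -1.7]
opening: 0.324
```

{"fn": "jog_arm", "kwargs": {
  "targets": [
    [0,[0,1.5,0],0],
    [0,[0,0,0],0]
  ]
}}

```text
time_s: 22.85
eef_pos: [0.4783, 0.3199, 0.0504]
orientation: [-0.412, -0.572, -0.415, 0.576]
force: [-11.5, 3.7, -1.0]
opening: 0.325
```

```bash
python3 - <<'E'
from h import *
s,R=tool()
c=avg(4);pickle.dump(c,open('pics/s23.pkl','wb'));F=lambda p:(np.array(p)+.5)/10-.5+[350,220]
cv2.imwrite('pics/s23z.png',cv2.resize(cv2.cvtColor(c['img'],cv2.COLOR_RGB2BGR)[220:280,350:410],(600,600),interpolation=cv2.INTER_CUBIC))
p0,d,P=cyl(c,F([(250,470),(295,515),(320,500),(390,400),(400,300),(385,295),(300,400)]),ax0=(-.5,.17,.85))
print(s['eef_pos'],s['force'],s['opening'],'tool x',R[:,0])
E
```

```text
167 axis [-0.4613  0.2012  0.8641] tilt 30.22 yaw 156.4 sd deg [1.69 2.57] rms mm 3.06 pt [0.4854 0.3178 0.0926]
[0.47827831 0.31989689 0.05038658] [-11.50376784   3.71757503  -1.00876777] 0.3252189492145678 tool x [-7.17023508e-03 -1.18765136e-04 -9.99974286e-01]
```

View pics/s23z.png

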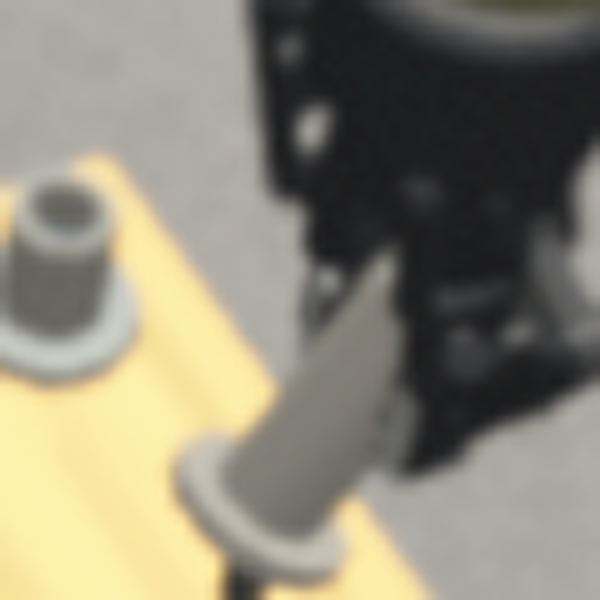

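```bash
python3 - <<'E'
from h import *
c=load('s23');F=lambda p:(np.array(p)+.5)/10-.5+[350,220]
p0,d,P=cyl(c,F([(245,470),(290,515),(315,495),(375,390),(385,300),(375,295),(300,390)]),ax0=(-.5,.17,.85))
p0,d,P=cyl(c,F([(245,470),(290,515),(315,495),(360,410),(370,330),(300,400)]),ax0=(-.5,.17,.85),rad=.035)
C=cloud(c)
for q in[(190,470),(200,500),(220,525),(250,548),(280,565),(305,570),(325,560)]:
    u=np.round(F(q)).astype(int);X=C[u[1],u[0]];a=(X-p0)@d;print('axial',(a*1000).round(1),'rad',(1000*np.linalg.norm(X-p0-a*d)).round(1))
E
```

```text
143 axis [-0.4731  0.1627  0.8658] tilt 30.02 yaw 161.0 sd deg [0.49 1.02] rms mm 1.0 pt [0.4871 0.3169 0.0891]
109 axis [-0.4702  0.1329  0.8725] tilt 29.25 yaw 164.2 sd deg [1.03 1.72] rms mm 1.0 pt [0.4893 0.3158 0.0853]
axial -27.1 rad 24.2
axial -29.4 rad 24.0
axial -29.2 rad 23.7
axial -28.9 rad 22.9
axial -29.4 rad 24.0
axial -30.6 rad 23.9
axial -28.7 rad 22.1
```

Tilt now reads about 30°. I'll back off the post, lift, and go to the lens.

{"fn": "jog_arm", "kwargs": {
  "targets": [
    [0,[0,-3,0],0],
    [0,[0,-2,0],0],
    [0,[-8,0,0],0],
    [0,[-15,0,0],0],
    [0,[-30,0,0],0]
  ],
  "force": 40
}}

```text
time_s: 23.55
eef_pos: [0.4765, 0.3205, 0.1039]
orientation: [-0.413, -0.573, -0.413, 0.575]
force: [0.6, 0.1, -2.4]
opening: 0.326
```

{"fn": "jog_arm", "kwargs": {
  "targets": [
    [0,[-40,0,0],0],
    [0,[-40,0,0],0],
    [0,[-40,0,0],0],
    [0,[-15,0,0],0],
    [0,[0,0,0],0]
  ],
  "force": 80
}}

```text
time_s: 24.05
eef_pos: [0.4779, 0.3213, 0.2425]
orientation: [0.414, 0.576, 0.413, -0.571]
force: [-0.5, 0.7, -3.4]
opening: 0.326
```

```bash
python3 - <<'E'
from h import *
to([.655,.0772,.2265])
E
```

```text
t 24.05 pos [0.4779 0.3213 0.2425] F [-0.5  0.7 -3.4] open 0.326
total [ 16.6 245.2 175.4] rows 7 each [ 2.37 35.03 25.06]
z yaw -108.47741650872 xaxis [ 0.0065  0.0023 -1.    ]
```

{"fn": "jog_arm", "kwargs": {
  "targets": [
    [0,[0,20,14],0],
    [0,[0,35,25],0],
    [0,[0,38,27],0],
    [0,[0,38,27],0],
    [0,[0,38,27],0]
  ]
}}

```text
time_s: 24.55
eef_pos: [0.5996, 0.1519, 0.2379]
orientation: [-0.413, -0.573, -0.414, 0.574]
force: [0.6, 0.5, -2.7]
opening: 0.326
```

{"fn": "jog_arm", "kwargs": {
  "targets": [
    [0,[5,38,27],0],
    [0,[5,26,19],0],
    [0,[5,12,9],0],
    [0,[0,0,0],0],
    [0,[0,0,0],0]
  ]
}}

```text
time_s: 25.05
eef_pos: [0.6532, 0.0782, 0.2235]
orientation: [-0.413, -0.573, -0.414, 0.574]
force: [-1.2, 0.8, -2.7]
opening: 0.328
```

```bash
python3 - <<'E'
from h import *
to([.655,.0772,.2265])
c=avg(6);pickle.dump(c,open('pics/s24.pkl','wb'))
s,R=tool();p=proj(c,s['eef_pos']+[0,0,.045])[0];x0,y0=int(p[0])-32,int(p[1])-22;print(x0,y0)
cv2.imwrite('pics/s24b.png',cv2.resize(cv2.cvtColor(c['img'],cv2.COLOR_RGB2BGR)[y0:y0+55,x0:x0+55],None,fx=10,fy=10,interpolation=cv2.INTER_CUBIC))
E
```

```text
t 25.05 pos [0.6532 0.0782 0.2235] F [-1.2  0.8 -2.7] open 0.328
total [-3.   2.1  0.4] rows 1 each [-2.96  2.08  0.41]
z yaw -108.43707925754008 xaxis [-1.4e-03  4.0e-04 -1.0e+00]
234 166
```

View pics/s24b.png

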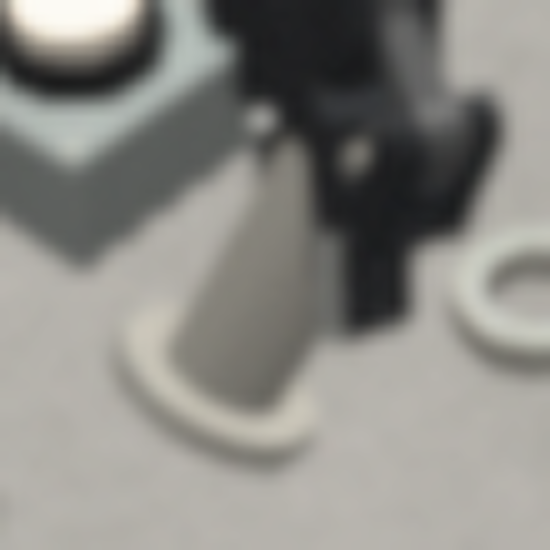

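```bash
cat >> h.py <<'E'
def sleeve(c,F,tube,fl,ax0=(-.474,.159,.866)):
    p0,d,P=cyl(c,F(tube),ax0=ax0);C=cloud(c);L=[]
    for q in fl:
        u=np.round(F(q)).astype(int);L.append(C[u[1],u[0]])
    L=np.array(L);a=(L-p0)@d;print('fl axial',(a*1000).round(1),'rad',(1000*np.linalg.norm(L-p0-a[:,None]*d,axis=1)).round(1))
    f=p0+d*(np.median(a)-.008);print('face',f.round(4),'plain end',(f+.08*d).round(4));return f,d
E
python3 - <<'E'
from h import *
s,R=tool();j=R[:,2];c=load('s24');F=lambda p:(np.array(p)+.5)/10-.5+[234,166]
f,d=sleeve(c,F,[(195,345),(245,390),(265,375),(305,290),(303,190),(285,185),(235,260)],[(138,350),(152,377),(172,398),(192,414),(217,427),(242,437),(267,437),(290,430)])
print('rel tcp',f-s['eef_pos'])
for p,q,sg in[((178,325),(262,170),-1),((282,392),(318,340),1)]: tilt_edge(c,F(p),F(q),sg,j,half=1.8)
# lens in scene frame, plate etc: use averaged frames
C=cloud(c)
for q in[(224.7,212.8),(223,212),(226,213.5),(224,214)]:
    u=np.round(q).astype(int);print('glass',C[u[1],u[0]].round(4))
E
```

```text
147 axis [-0.482   0.1407  0.8648] tilt 30.14 yaw 163.7 sd deg [0.7  0.87] rms mm 0.81 pt [0.6634 0.0745 0.2594]
fl axial [-28.  -28.4 -27.5 -28.2 -28.8 -28.5 -28.3 -29. ] rad [24.9 22.3 23.7 24.6 23.3 23.3 21.9 21.7]
face [0.6809 0.0694 0.228 ] plain end [0.6424 0.0807 0.2972]
rel tcp [ 0.02751552 -0.00893824  0.00333912]
rms px 0.38738571350727125 axis [-0.471  0.157  0.868] tilt deg 29.78
rms px 0.23037464399157853 axis [-0.592  0.197  0.782] tilt deg 38.58
glass [ 0.6994 -0.0295  0.1401]
glass [ 0.7029 -0.0326  0.1438]
glass [ 0.6997 -0.025   0.1402]
glass [ 0.7054 -0.0253  0.1441]
```

{"fn": "jog_arm", "kwargs": {
  "targets": [
    [0,[0,-0.5,25],0],
    [0,[0,0,35],0],
    [0,[0,0,20],0],
    [0,[0,0,8.5],0],
    [0,[0,0,0],0]
  ]
}}

```text
time_s: 25.85
eef_pos: [0.6251, -0.0067, 0.2245]
orientation: [0.413, 0.574, 0.413, -0.574]
force: [1.1, 0.7, -3.5]
opening: 0.325
```

{"fn": "jog_arm", "kwargs": {
  "targets": [
    [0,[0,0,0],0],
    [0,[0,0,0],0],
    [0,[0,0,0],0]
  ]
}}

```text
time_s: 26.15
eef_pos: [0.6254, -0.0054, 0.2241]
orientation: [0.414, 0.574, 0.414, -0.573]
force: [-0.3, -0.2, -2.8]
opening: 0.324
```

```bash
python3 - <<'E'
from h import *
to([.6246,-.0055,.2236])
c=avg(8);pickle.dump(c,open('pics/s25.pkl','wb'))
cv2.imwrite('pics/s25b.png',cv2.resize(cv2.cvtColor(c['img'],cv2.COLOR_RGB2BGR)[150:225,205:265],None,fx=8,fy=8,interpolation=cv2.INTER_CUBIC))
E
```

```text
t 26.15 pos [ 0.6254 -0.0054  0.2241] F [-0.3 -0.2 -2.8] open 0.324
total [ 0.5 -0.7  0.3] rows 1 each [ 0.47 -0.73  0.35]
z yaw -108.3948331490245 xaxis [ 0.e+00  2.e-04 -1.e+00]
```

View pics/s25b.png

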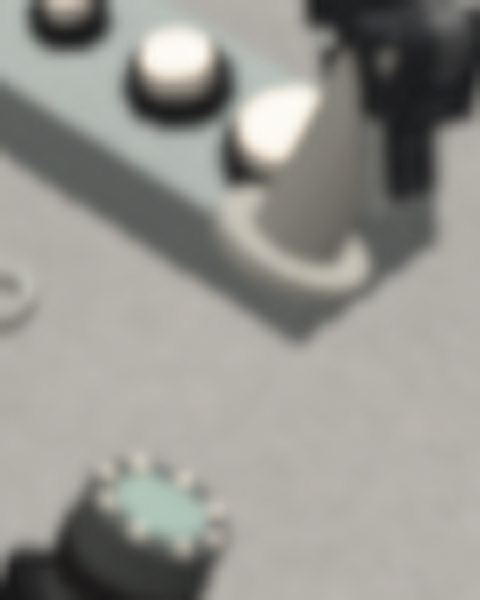

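```bash
python3 - <<'E'
from h import *
s,R=tool();c=load('s25');F=lambda p:(np.array(p)+.5)/8-.5+[205,150]
f,d=sleeve(c,F,[(280,210),(310,240),(328,235),(352,180),(350,100),(338,95),(310,150)],[(232,222),(245,245),(265,262),(290,274),(320,281),(345,278),(358,266)])
print('rel tcp',f-s['eef_pos'])
C=cloud(c)
m=np.zeros((420,560),np.uint8);cv2.ellipse(m,tuple(int(v*16) for v in F((160,507))),(int(6.3*16),int(4*16)),28,0,360,1,-1,shift=4)
P=C[m>0];ctr=P.mean(0);print('lens n',len(P),ctr.round(4))
A=P-np.median(P,0);k=np.linalg.norm(A,axis=1)<.03;u,sv,vt=np.linalg.svd(P[k]-P[k].mean(0));n=vt[2]*np.sign(vt[2,2]);print('lens normal',n.round(3),'tilt',np.degrees(np.arccos(n[2])),'yaw',np.degrees(np.arctan2(n[1],n[0])),'rms',sv[2]/np.sqrt(k.sum()))
g=c['img'].astype(np.float32)[200:224,213:245];g=cv2.resize(g,None,fx=8,fy=8,interpolation=cv2.INTER_CUBIC)
mm=((g[...,1]-g[...,0])>10).astype(np.uint8);nn,l,st,ce=cv2.connectedComponentsWithStats(mm);i=1+np.argmax(st[1:,4]);ce=(ce[i]+.5)/8-.5+[213,200];print('glass px',ce,plane(c,[ce],.14))
L=plane(c,[ce],.14)[0]
for D in(np.array([-.474,.159,.866]),):
    for nm,X in(('face',f),('end',f+.08*d)):
        a=(X-L)@D;r=X-L-a*D;print(nm,'along',(a*1000).round(1),'off',(r*1000).round(1),(np.linalg.norm(r)*1000).round(1))
    print('angle',np.degrees(np.arccos(d@D/np.linalg.norm(D))))
E
```

```text
118 axis [-0.4802  0.1832  0.8578] tilt 30.92 yaw 159.1 sd deg [0.68 0.78] rms mm 0.68 pt [ 0.6358 -0.0089  0.2592]
fl axial [-29.8 -30.3 -29.2 -29.3 -28.4 -29.  -29.2] rad [21.  22.9 22.2 23.1 23.1 19.3 19.3]
face [ 0.6537 -0.0157  0.2272] plain end [ 0.6153 -0.001   0.2958]
rel tcp [ 0.02844176 -0.00938256  0.00304057]
lens n 89 [ 0.7008 -0.0293  0.142 ]
lens normal [-0.481  0.144  0.865] tilt 30.116538732124138 yaw 163.27600344367198 rms 0.0006429830340727221
glass px [224.68666646 212.84034638] [[ 0.69954349 -0.03057564  0.14      ]]
face along 99.6 off [ 1.4 -0.9  0.9] 1.9
end along 179.6 off [0.9 1.  0.3] 1.3
angle 1.5039764201926733
```

{"fn": "jog_arm", "kwargs": {
  "targets": [
    [0,[0.5,-1,0],0],
    [0,[0,0,0],0],
    [0,[0,0,0],0],
    [0,[0,0,0],0],
    [0,[0,0,0],0]
  ]
}}

```text
time_s: 27.05
eef_pos: [0.6243, -0.006, 0.2237]
orientation: [0.413, 0.574, 0.413, -0.574]
force: [0.7, -0.2, -2.6]
opening: 0.325
```

{"fn": "jog_arm", "kwargs": {
  "targets": [
    [0,[0,0,0],0],
    [0,[0,0,0],0],
    [0,[0,0,0],0],
    [0,[0,0,0],0],
    [0,[0,0,0],0]
  ]
}}

```text
time_s: 27.55
eef_pos: [0.6243, -0.006, 0.2237]
orientation: [0.413, 0.574, 0.413, -0.574]
force: [0.1, -0.4, -2.1]
opening: 0.329
```

```bash
python3 - <<'E'
from h import *
s,R=tool();print(s['eef_pos'],s['force'],s['opening'],np.abs(s['joint_vel']).max())
c=avg(6);pickle.dump(c,open('pics/s26.pkl','wb'));cv2.imwrite('pics/s26.png',cv2.cvtColor(c['img'],cv2.COLOR_RGB2BGR))
F=lambda p:(np.array(p)+.5)/8-.5+[205,150]
f,d=sleeve(c,F,[(280,210),(310,240),(328,235),(352,180),(350,100),(338,95),(310,150)],[(232,222),(245,245),(265,262),(290,274),(320,281),(345,278),(358,266)])
L=np.array([.6995,-.0306,.14]);D=np.array([-.474,.159,.866])
for nm,X in(('face',f),('end',f+.08*d)):
    a=(X-L)@D;r=X-L-a*D;print(nm,'along',(a*1000).round(1),'off',(r*1000).round(1),(np.linalg.norm(r)*1000).round(1))
E
```

```text
[ 0.6242656  -0.00597388  0.22368458] [ 0.087939   -0.37731479 -2.14493738] 0.32889550736588696 0.0017828810896098977
118 axis [-0.4889  0.1682  0.856 ] tilt 31.13 yaw 161.0 sd deg [0.83 1.  ] rms mm 0.84 pt [ 0.6352 -0.0091  0.2583]
fl axial [-28.7 -28.6 -29.7 -29.1 -28.4 -28.1 -28.4] rad [22.3 25.7 21.6 23.5 22.9 19.2 18.6]
face [ 0.6531 -0.0152  0.227 ] plain end [ 0.614  -0.0018  0.2954]
face along 99.8 off [ 0.9 -0.5  0.6] 1.2
end along 179.7 off [-0.3  0.2 -0.2] 0.5
```

View pics/s26.png

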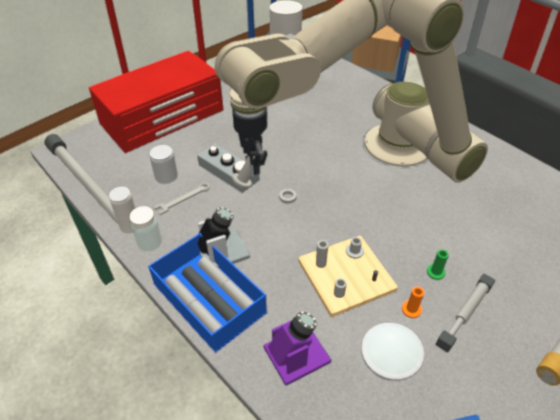

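The sleeve is held at rest on the lens axis, and nothing else in the picture has moved. I'm handing the job in.

```bash
python3 -c "
from cell import finish_job
print(finish_job())"
```

```text
the job is handed in; nothing more can be done
None
```

The job is handed in at about 28 s of the 58 s allowed. All three keys were pressed, and the long flanged sleeve is held still in front of the lens; the hand-in gives no verdict.

**Keys:** I pressed them large, medium, small, each to its hard stop, at 14, 17 and 21 N.

**Sleeve:** The moves cannot tilt the tool, so I tilted the sleeve in the grip. I levered it against its own post under a light grip. The first try measured about 34–35°, so I re-seated it and trimmed it to about 30°. I then gripped it at 80 N and carried it to the lens.

**Last checks:**

| Check | Measured | Wanted |
|---|---|---|
| Flange face from the lens | 99.8 mm | about 100 mm |
| Flange face off the line of sight | 1.2 mm | 0 |
| Plain end off the line of sight | 0.5 mm | 0 |
| Tilt from vertical | 31.1° ± 0.8° | 30° |

The arm was at rest, and in the last scene picture nothing else looked moved.

**What disagreed:**
- **Fingertips:** with the jaws shut, the fingertips ended about 29 mm short of the reported TCP. I set the key depths by contact force and the grasp height by that offset and the pictures.
- **Cameras:** the two cameras differed by about 3 mm in x. I measured the final position against the lens in the scene camera alone, because the arm hid the sleeve from the top camera.
- **Tilt readings:** at the last plain-background stop before the lens, the depth fit and one edge gave 30.1° and 29.8°. The other, very short edge gave 38.6°, and I discounted it.

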